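# Lay out power-supply parts on their matching silhouette pads

## Robot

A 6-joint arm with a two-finger parallel gripper is mounted at the origin on a cart in front of the work surface, level with it; the furniture and walls round the work are solid. World frame = base frame: x ahead of the robot, y to its left, z up, the work surface at z = 0. Lengths are in m, angles in rad, forces in N, time in s.
With the tool pointing down it reaches from about 0.325 to 0.9 m from the base axis. Payload 6.1 kg.
Tool frame: the origin (TCP) lies between the finger pads; the fingertips stand 14 mm ahead of it and the grasp point (between the pads) lies 5 mm behind it; z points along the fingers, y is the direction in which the jaws open and shut (so a half turn about z gives the same grasp; the last joint's range is limited). The gripper opens to 85 mm and grips with 20 to 120 N. Pads are 22 mm wide; open, the fingers measure 114 mm over their backs; the gripper's body (76 mm by 85 mm) begins 54 mm behind the grasp point. The pads swing forward as they close: fully open they stand 13 mm farther back than shut.
Start: joints at [-1.395, 0.22, 1.526, -0, 1.395, -0.126], TCP at [0.186, -0.597, 0.214] pointing down, gripper open.
Joint ranges: [-2.98, 2.98], [-0.91, 2.08], [0.09, 2.57], [-1.24, 4.39], [0.2, 2.65], [-2.68, 2.68]. Speed limits (rad/s): [2.57, 2.57, 3.01, 3.14, 3.14, 3.14].

## Interface

Orientations are given as a rotation vector (axis times angle).
In Python, from station import read_state, viewer, manip gives the robot as it stands. The module is installed in compiled form; this text tells all that it offers.
- The arm moves only by the tool drive_tool, never from a script. Its arguments are lists of equal length, an entry for each row: "translation": the shift along the tool's x, y, z in mm, a list of three; "dr": the turn, a rotation vector about the tool's x, y, z in degrees, a list of three; "jaw": the closure, from 0 (fully open) to 1 (shut). In form: {"translation": [[tx, ty, tz], ...], "dr": [[rx, ry, rz], ...], "jaw": [jaw, ...]}. A call has 1 to 8 rows; each row shifts and turns the pose as measured when the row begins, along the tool's axes as they then stand; what a row does not reach is not made up. A row lasts 1/12 s, in which the tool goes at most 41.7 mm and 7.16 degrees, less where a joint would pass 70% of its speed; a pose out of reach is approached as far as the arm can. A call is refused whole if a number of a shift passes 41.7 or a number of a turn 7.16, either way. A call with a gripper value outside its range is refused whole. The fingers move at their own pace and stop on an object; "force" is the grip in N (left out, the last holds). Time passes only in rows, so rows that do not move let the fingers close. It gives the time, the measured TCP pose, the force and the opening at its end, in the units of the state.
- read_state(): the state, without advancing time (a new reading comes with each control period).
- viewer.get_image(name): name is "side" or "top"; returns the picture (400x640x3 uint8, red, green, blue); there is no depth.
- viewer.camera_info(name): a dict with "camera_matrix" (3x3 intrinsics, pixels), "dist" ([k1, k2, p1, p2, k3] as OpenCV has them; the pictures are not rectified), "view" (4x4, takes a point from world to camera coordinates). Camera axes: x right, y down, z forward; pixel columns grow to the right and rows downward; lengths in m; the calibration is good to about 2 mm. A picture is of the moment at which its call begins. camera_info takes no time and is no camera call.
- manip.close_job(): hands the job in, once; it reports no verdict.
The state is a dict: "time_s": time; "joints": joint angles; "joint_velocities": joint speeds; "joint_efforts": joint torques, N m; "position": TCP position; "ee_rot": TCP orientation; "ft_force": force on the tool from outside, world axes, zero at the start; "torque": the same for the moment, N m; "width": finger opening in m.
Only numpy, scipy, OpenCV 4.12 (cv2) and the standard library are available. Lean on these libraries where they do the work, as an engineer would, in place of code of your own. Each camera call takes 0.05 s, during which the arm holds its last target. There are 200 camera calls.

## Task

Lay out the parts for the power-supply repair: on the front half of the bench, put the blue capacitor, the finned heat sink, the cyan connector and the brown carton of fuses each on the dark pad that shows its own silhouette. Each must stand the right way up, covering its printed shape: centred on it to within about a centimetre and turned the same way as the print. Leave the roll of black tape where it lies.

Things in the scene. Friction and masses are not known exactly. Their poses are not given: they have to be found in the camera images.
- capacitor: Dark blue electrolytic capacitor with a pale top, an upright cylinder 35 mm in diameter and 51 mm high, about 0.1 kg, loose near the front of the bench (a similar one fixed far back on the left, behind the leaning wooden batten, is not meant). Origin: centre of its underside; z up. Belongs on pad_disc.
- heatsink: Silver-white finned heat sink, 40 (x) x 60 (y) x 29 (z) mm, about 0.14 kg, fins upward and running along y; the two outer fins are flush with its sides, so it can be gripped across x. Origin: centre of its underside. Belongs on pad_silver, either way round.
- connector: Bright cyan plastic ribbon connector, a narrow bar 12 (x) x 60 (y) x 15 (z) mm, about 20 g. Origin: centre of its underside; long axis y. Belongs on pad_bar, either way round.
- carton: Brown cardboard carton of fuses, rigid and closed, 45 (x) x 70 (y) x 22 (z) mm, about 50 g, with a white sticker on top. Origin: centre of its underside; long axis y. Belongs on pad_brown, either way round.
- tape: Roll of black tape lying flat, 62 mm in diameter, 18 mm high, loose; not to be moved; it lies behind the parts and pads. Origin: centre of its underside. Keep clear of the fixed wooden batten leaning from x 0.45, y 0.39 up to x 0.69, y -0.06, z 0.42, and of the upright plate and screen behind x 0.61 where y is below -0.29; film bags and wires are only scenery.
- pad_disc: Fixed dark grey pad lying flat on the bench, 64 (x) x 86 (y) mm, 4 mm thick, a steel screw head in each corner; in its middle, printed with a white edge, a dark blue disc 35 mm in diameter: the capacitor's place. Origin: centre of its underside, so the surface to set down on is 4 mm above it and the print is centred over it. z up.
- pad_silver: Fixed dark grey pad lying flat on the bench, 64 (x) x 86 (y) mm, 4 mm thick, a steel screw head in each corner; in its middle, printed with a white edge, a silver rectangle 40 (x) x 60 (y) mm with dark stripes along y: the heat sink's place. Origin: centre of its underside, so the surface to set down on is 4 mm above it and the print is centred over it. The rectangle's long side runs along y.
- pad_bar: Fixed dark grey pad lying flat on the bench, 64 (x) x 86 (y) mm, 4 mm thick, a steel screw head in each corner; in its middle, printed with a white edge, a narrow cyan bar 12 (x) x 60 (y) mm: the connector's place. Origin: centre of its underside, so the surface to set down on is 4 mm above it and the print is centred over it. The bar runs along y.
- pad_brown: Fixed dark grey pad lying flat on the bench, 64 (x) x 86 (y) mm, 4 mm thick, a steel screw head in each corner; in its middle, printed with a white edge, a plain brown rectangle 45 (x) x 70 (y) mm: the carton's place. Origin: centre of its underside, so the surface to set down on is 4 mm above it and the print is centred over it. The rectangle's long side runs along y.

How it is judged:
By the outcome, as a careful person would: the job done as asked, in the order asked, and still so for the second after the job is handed in, with the robot touching nothing.
It also fails if it takes over 96 s, if anything falls off the work surface, if the arm or the gripper's body presses on something with over 40 N, if the wrist force passes 120 N, or if a joint passes its speed limit or range.

## Working session

There is one attempt and no reset: what is moved stays moved. The work goes in short steps, Python scripts to look and compute and a tool call to move; the robot and the scene stay as the last step left them, time stands still between calls to the robot, and variables do not carry over. Pictures are saved under pics/ and viewed, about 12 in all and at most 16, crops included, and the job is handed in when it is done.

Besides the shell and the picture viewer there is one more tool, called after "Request:" as name(argument=value, ...) on one line, values as JSON. drive_tool: Moves the arm, as the interface text tells. Its arguments: {"type":"object","properties":{"translation":{"type":"array","items":{"type":"array","items":{"type":"number"}}},"dr":{"type":"array","items":{"type":"array","items":{"type":"number"}}},"jaw":{"type":"array","items":{"type":"number"}},"force":{"type":"number"}},"required":["translation","dr","jaw"]}

```bash
mkdir -p pics; python3 - <<'E'
from station import read_state, viewer
import cv2
for n in("top","side"):
    im=viewer.get_image(n); cv2.imwrite(f"pics/{n}0.png",im[:,:,::-1])
    c=viewer.camera_info(n); print(n,c)
print(read_state())
E
```

```text
top {'camera_matrix': array([[489.77825808,   0.        , 314.43756337],
       [  0.        , 489.77825808, 196.70971354],
       [  0.        ,   0.        ,   1.        ]]), 'dist': array([-0.00944302,  0.        ,  0.        ,  0.        ,  0.        ]), 'view': array([[-2.21850668e-02, -9.99753413e-01,  9.67063493e-04,
        -8.90909719e-02],
       [-9.86998996e-01,  2.17479982e-02, -1.59248254e-01,
         5.24802845e-01],
       [ 1.59187954e-01, -4.48742385e-03, -9.87238096e-01,
         1.08008793e+00],
       [ 0.00000000e+00,  0.00000000e+00,  0.00000000e+00,
         1.00000000e+00]])}
side {'camera_matrix': array([[494.27240423,   0.        , 323.59395281],
       [  0.        , 494.27240423, 204.41403973],
       [  0.        ,   0.        ,   1.        ]]), 'dist': array([0.02811159, 0.        , 0.        , 0.        , 0.        ]), 'view': array([[ 9.99560828e-01, -2.96218316e-02,  8.35726123e-04,
        -5.36900967e-01],
       [-1.74928652e-02, -6.12574866e-01, -7.90218978e-01,
        -1.19771061e-02],
       [ 2.39196783e-02,  7.89857317e-01, -6.12824011e-01,
         1.19571020e+00],
       [ 0.00000000e+00,  0.00000000e+00,  0.00000000e+00,
         1.00000000e+00]])}
{'time_s': 0.1, 'joints': array([-1.39509340e+00,  2.21180733e-01,  1.52752264e+00,  2.16968684e-07,
        1.39469884e+00, -1.26106478e-01]), 'joint_velocities': array([ 0.00165899, -0.00120079, -0.00270553,  0.00058765,  0.00024372,
        0.00084368]), 'joint_efforts': array([ 1.68858831e-03, -4.98245466e+01, -3.90544724e+01, -2.37065569e-05,
        5.78228472e-03,  1.19592963e-05]), 'position': array([ 0.18566881, -0.59616697,  0.21257421]), 'ee_rot': array([-3.10410151e+00, -4.72011827e-01,  7.01046380e-05]), 'ft_force': array([ 0.18338341,  0.37500152, -0.4902714 ]), 'torque': array([-0.08238264, -0.00855486,  0.04596611]), 'width': 0.08565520925210918}
```

View pics/top0.png

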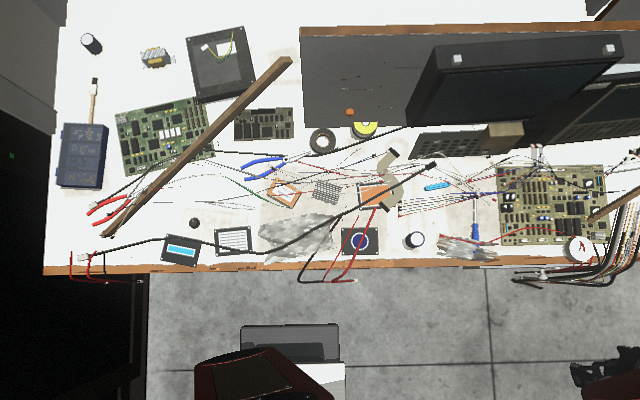

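View pics/side0.png

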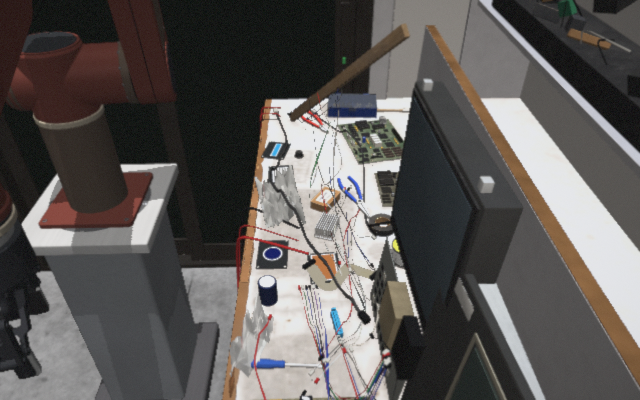

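```bash
python3 - <<'E'
import cv2
im=cv2.imread("pics/top0.png"); 
a=cv2.resize(im[120:270,240:470],None,fx=3.4,fy=3.4,interpolation=cv2.INTER_CUBIC); cv2.imwrite("pics/c1.png",a)
E
```

```text
(no output)
```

View pics/c1.png

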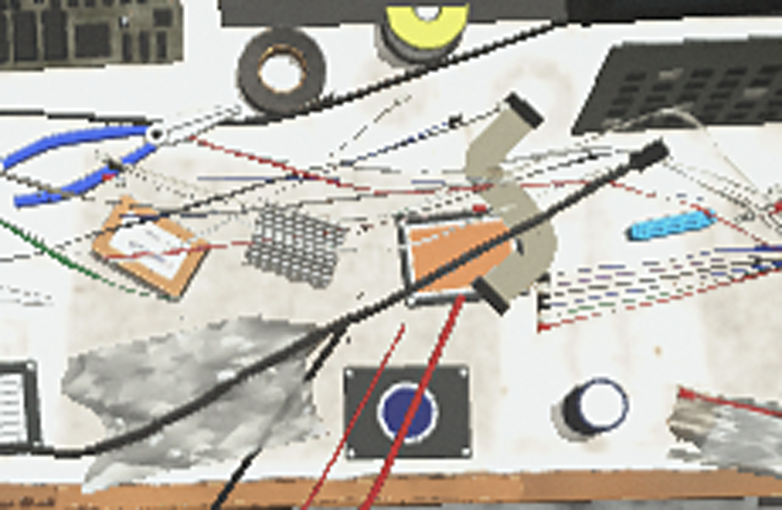

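```bash
cat > h.py <<'E'
import numpy as np, cv2
from station import read_state, viewer
def ray(n,uv,z):
    c=viewer.camera_info(n); V=c["view"]; R=V[:3,:3]; C=-R.T@V[:3,3]
    p=cv2.undistortPoints(np.float64(uv).reshape(-1,1,2),c["camera_matrix"],c["dist"]).reshape(-1,2)
    d=np.c_[p,np.ones(len(p))]@R
    return C[:2]+d[:,:2]*((z-C[2])/d[:,2])[:,None]
def proj(n,P):
    c=viewer.camera_info(n); V=c["view"]
    return cv2.projectPoints(np.float64(P).reshape(-1,1,3),cv2.Rodrigues(V[:3,:3])[0],V[:3,3],c["camera_matrix"],c["dist"])[0].reshape(-1,2)
def cam(n):
    V=viewer.camera_info(n)["view"]; return -V[:3,:3].T@V[:3,3]
def mask(im,roi,lo,hi):
    x0,y0,x1,y1=roi; h=cv2.cvtColor(im,cv2.COLOR_BGR2HSV); m=np.zeros(im.shape[:2],np.uint8)
    m[y0:y1,x0:x1]=cv2.inRange(h,np.array(lo),np.array(hi))[y0:y1,x0:x1]; return m
def blob(n,im,roi,lo,hi,z):
    m=mask(im,roi,lo,hi); k,l,s,c=cv2.connectedComponentsWithStats(m)
    if k<2: return None
    i=1+np.argmax(s[1:,4]); vu=np.argwhere(l==i)[:,::-1]
    cs=np.vstack([vu+np.array(o) for o in((-.5,-.5),(.5,-.5),(.5,.5),(-.5,.5))]) if 0 else vu
    P=ray(n,cs,z); r=cv2.minAreaRect(np.float32(P*1000)); 
    (cx,cy),(w,h),a=r
    ya=a+90 if h>=w else a     # direction of long side from +x, deg
    ya=(ya+90)%180-90
    print(n,roi,"n",s[i,4],"px",c[i].round(1),"mean",(P.mean(0)*1000).round(1),"rect",np.round([cx,cy,max(w,h),min(w,h)],1),"long dir",round(ya,1))
E
python3 - <<'E'
from h import *
t=cv2.imread("pics/top0.png"); s=cv2.imread("pics/side0.png")
print(cam("top").round(3),cam("side").round(3))
cy=((85,100,100),(105,255,255)); bl=((108,110,40),(130,255,255)); br=((5,90,90),(20,255,255))
blob("top",t,(160,235,205,262),*cy,.004); blob("top",t,(420,175,455,195),*cy,.015)
blob("top",t,(345,225,378,255),*bl,.004)
blob("top",t,(262,175,305,212),*br,.022); blob("top",t,(355,178,398,212),*br,.004)
blob("top",t,(405,228,428,252),(0,0,215),(180,40,255),.051)
blob("side",s,(265,142,288,160),*cy,.004); blob("side",s,(325,305,348,340),*cy,.015)
blob("side",s,(258,243,292,268),*bl,.004); blob("side",s,(300,185,345,215),*br,.022); blob("side",s,(300,245,345,290),*br,.004)
def rs(a,f): return cv2.resize(a,None,fx=f,fy=f,interpolation=cv2.INTER_CUBIC)
A=rs(t[225:275,150:270],4); B=rs(s[180:310,240:360],3.0)
o=np.zeros((600,800,3),np.uint8); o[:200,:480]=A; o[205:595,:360]=B
C=rs(t[170:220,345:405],5); o[205:455,370:670]=C
cv2.imwrite("pics/c2.png",o)
E
```

```text
[ 0.344 -0.096  1.15 ] [ 0.508 -0.968  0.724]
top (160, 235, 205, 262) n 120 px [180.5 250. ] mean [410. 214.] rect [410.  214.   59.4  10.4] long dir 77.6
top (420, 175, 455, 195) n 110 px [436.9 186. ] mean [ 546.4 -390. ] rect [ 546.5 -391.4   60.1   11.2] long dir -79.9
top (345, 225, 378, 255) n 69 px [356.4 239.8] mean [ 424.7 -196.6] rect [ 425.3 -195.5   29.3   15.3] long dir -25.2
top (262, 175, 305, 212) n 105 px [289.8 199.2] mean [521.3 -43.2] rect [518.9 -41.9  60.5  29.8] long dir -74.1
top (355, 178, 398, 212) n 246 px [372.2 191.7] mean [ 537.8 -238.2] rect [ 543.9 -239.9   73.    31.9] long dir -62.6
top (405, 228, 428, 252) n 256 px [418.4 238.9] mean [ 420.3 -331.7] rect [ 419.2 -326.3   53.    49.6] long dir -2.9
side (265, 142, 288, 160) n 52 px [276.  149.1] mean [411.3 214.2] rect [411.4 215.2  64.6  11. ] long dir 77.6
side (325, 305, 348, 340) n 128 px [335.2 318.4] mean [ 546.5 -389.5] rect [ 546.7 -390.    49.8   11.7] long dir -79.6
side (258, 243, 292, 268) n 110 px [272.2 253. ] mean [ 422.7 -204. ] rect [ 422.4 -203.8   29.7   24.4] long dir -1.7
side (300, 185, 345, 215) n 101 px [318.8 203.1] mean [524.3 -57.9] rect [521.6 -55.2  74.4  35.2] long dir -73.7
side (300, 245, 345, 290) n 181 px [322.2 267.1] mean [ 526.8 -248.4] rect [ 526.1 -247.    72.    17.3] long dir -62.5
```

View pics/c2.png

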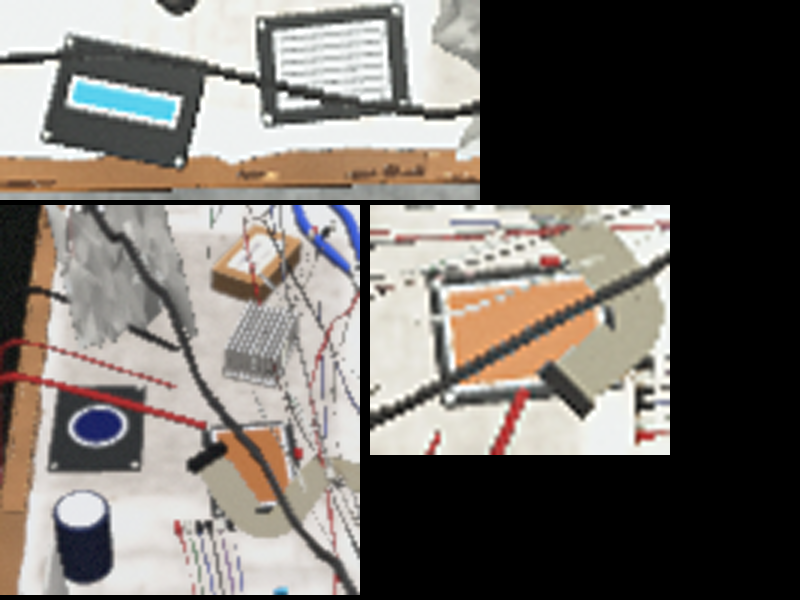

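```bash
python3 - <<'E'
from h import *
t=cv2.imread("pics/top0.png"); s=cv2.imread("pics/side0.png")
def rs(a): 
    r=cv2.resize(a,None,fx=9,fy=9,interpolation=cv2.INTER_CUBIC)
    return r
o=np.zeros((600,800,3),np.uint8)
for (im,x,y),(X,Y) in zip([(t,263,177),(s,303,183),(t,306,176),(s,305,209)],[(0,0),(400,0),(0,300),(400,300)]):
    o[Y:Y+297,X:X+396]=rs(im[y:y+33,x:x+44])
cv2.imwrite("pics/c3.png",o)
# brown print edges
m=mask(t,(355,178,398,212),(5,70,90),(22,255,255))
us=range(364,386); top=[(u,np.argmax(m[:,u]>0)-.5) for u in us]; vs=range(190,203); lef=[(np.argmax(m[v]>0)-.5,v) for v in vs]
print([int(a[1]+.5) for a in top],[int(a[0]+.5) for a in lef])
E
```

```text
[187, 187, 187, 187, 187, 187, 187, 187, 188, 186, 186, 187, 187, 186, 186, 186, 186, 185, 186, 185, 185, 185] [361, 364, 361, 361, 361, 362, 362, 361, 362, 362, 362, 362, 362]
```

View pics/c3.png

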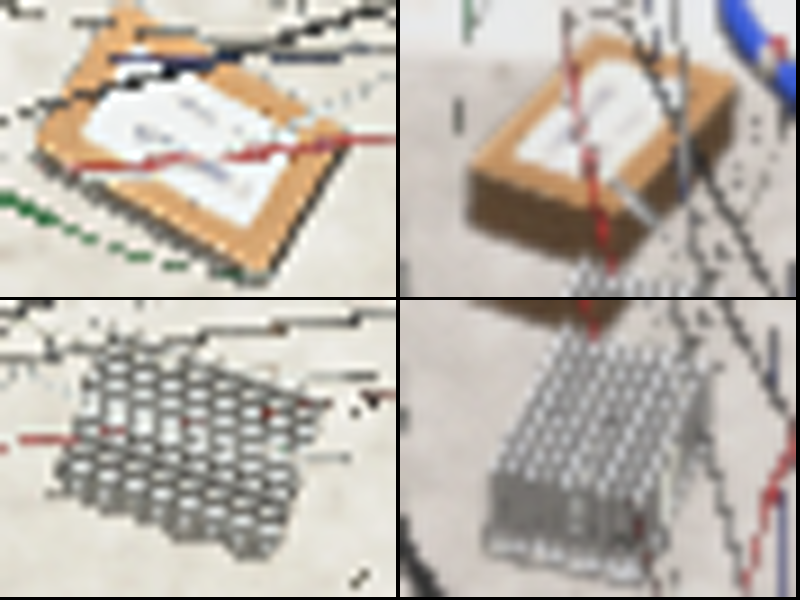

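```bash
cat >> h.py <<'E'
def corners(n,pts,off,f,o,z,name):
    uv=(np.float64(pts)-np.array(o)+.5)/f-.5+np.array(off); P=ray(n,uv,z)*1000
    e=np.roll(P,-1,0)-P
    print(name,n,"ctr",P.mean(0).round(1),"edges",np.linalg.norm(e,axis=1).round(1),"dirs",((np.degrees(np.arctan2(e[:,1],e[:,0]))+90)%180-90).round(1)); print(P.round(0).tolist())
E
python3 - <<'E'
from h import *
corners("top",[(125,5),(347,132),(255,262),(37,138)],(263,177),9,(0,0),.022,"carton")
corners("side",[(595,35),(735,78),(612,207),(470,165)],(303,183),9,(400,0),.022,"carton")
corners("top",[(110,340),(325,405),(285,535),(60,465)],(306,176),9,(0,300),.029,"hs")
corners("side",[(568,330),(712,362),(650,492),(490,475)],(305,209),9,(400,300),.029,"hs")
corners("top",[(262,23),(397,11),(405,104),(268,119)],(150,225),4,(0,0),.004,"pad_silver screws")
corners("top",[(275,29),(387,18),(391,99),(281,109)],(150,225),4,(0,0),.004,"pad_silver print")
corners("top",[(70,40),(203,68),(180,162),(46,136)],(150,225),4,(0,0),.004,"pad_bar screws")
corners("top",[(345,366),(470,366),(472,458),(345,458)],(240,120),3.4,(0,0),.004,"pad_disc")
corners("side",[(57,388),(143,388),(140,466),(50,466)],(240,180),3,(0,205),.004,"pad_disc")
c=np.array([[407,411]]);print("disc",ray("top",(c+.5)/3.4-.5+[240,120],.004)*1000)
c=np.array([[98,426]])-[0,205];print("disc side",ray("side",(c+.5)/3-.5+[240,180],.004)*1000)
corners("top",[(447,290),(588,276),(600,370),(455,384)],(345,170),5,(370,205),.004,"pad_brown print")
c=np.array([[82,510]])-[0,205];print("cap top side",ray("side",(c+.5)/3-.5+[240,180],.051)*1000)
c=np.array([[603,405]]);print("cap top",ray("top",(c+.5)/3.4-.5+[240,120],.051)*1000)
t=cv2.imread("pics/top0.png"); s=cv2.imread("pics/side0.png")
def rs(a): return cv2.resize(a,None,fx=9,fy=9,interpolation=cv2.INTER_CUBIC)
o=np.zeros((600,800,3),np.uint8)
for (im,x,y),(X,Y) in zip([(t,354,176),(s,302,245),(t,398,224),(s,250,265)],[(0,0),(400,0),(0,300),(400,300)]):
    o[Y:Y+297,X:X+396]=rs(im[y:y+33,x:x+44])
cv2.imwrite("pics/c4.png",o)
E
```

```text
carton top ctr [540.  -29.4] edges [67.1 41.5 65.5 41.7] dirs [ 58.7 -36.   59.  -33.8]
[[575.0, -13.0], [540.0, -70.0], [506.0, -46.0], [540.0, 11.0]]
carton side ctr [540.  -30.3] edges [42.1 65.  40.9 66.4] dirs [-29.4  57.8 -27.4  59. ]
[[539.0, 8.0], [576.0, -13.0], [541.0, -68.0], [505.0, -49.0]]
hs top ctr [ 538.4 -130.7] edges [58.1 35.6 60.7 35.3] dirs [ 71.6 -18.6  71.2 -22.8]
[[564.0, -109.0], [546.0, -165.0], [512.0, -153.0], [532.0, -96.0]]
hs side ctr [ 541.5 -132.5] edges [37.9 51.8 38.8 58.8] dirs [-21.2  70.3 -10.9  69.8]
[[533.0, -100.0], [569.0, -113.0], [551.0, -162.0], [513.0, -155.0]]
pad_silver screws top ctr [429.1  92. ] edges [79.3 54.6 80.  56.2] dirs [-86.2   4.8 -85.    4.1]
[[454.0, 134.0], [459.0, 55.0], [405.0, 50.0], [398.0, 130.0]]
pad_silver print top ctr [429.3  91.7] edges [65.8 47.4 64.2 46.9] dirs [-85.6   2.8 -86.1   4.8]
[[450.0, 126.0], [455.0, 60.0], [408.0, 58.0], [404.0, 122.0]]
pad_bar screws top ctr [410.1 213.3] edges [80.2 55.6 79.9 57. ] dirs [ 77.  -13.1  78.  -12.7]
[[447.0, 246.0], [428.0, 168.0], [374.0, 180.0], [391.0, 259.0]]
pad_disc top ctr [ 422.3 -204.2] edges [86.3 63.1 86.9 63.1] dirs [88.7 -1.2 88.7 -1.8]
[[455.0, -162.0], [453.0, -248.0], [390.0, -247.0], [392.0, -160.0]]
pad_disc side ctr [ 422.8 -204.8] edges [62.2 79.2 61.2 79.2] dirs [ -1.7 -89.8  -1.7 -89.2]
[[391.0, -164.0], [453.0, -166.0], [454.0, -245.0], [393.0, -243.0]]
disc [[ 422.83768356 -203.47863401]]
disc side [[ 423.06268687 -204.96635915]]
pad_brown print top ctr [ 530.8 -244.8] edges [67.6 45.5 69.1 45.3] dirs [-85.5   4.5 -85.7   2.7]
[[551.0, -210.0], [556.0, -277.0], [511.0, -281.0], [506.0, -212.0]]
cap top side [[ 422.70235954 -329.45406764]]
cap top [[ 420.66422505 -328.53137379]]
```

View pics/c4.png

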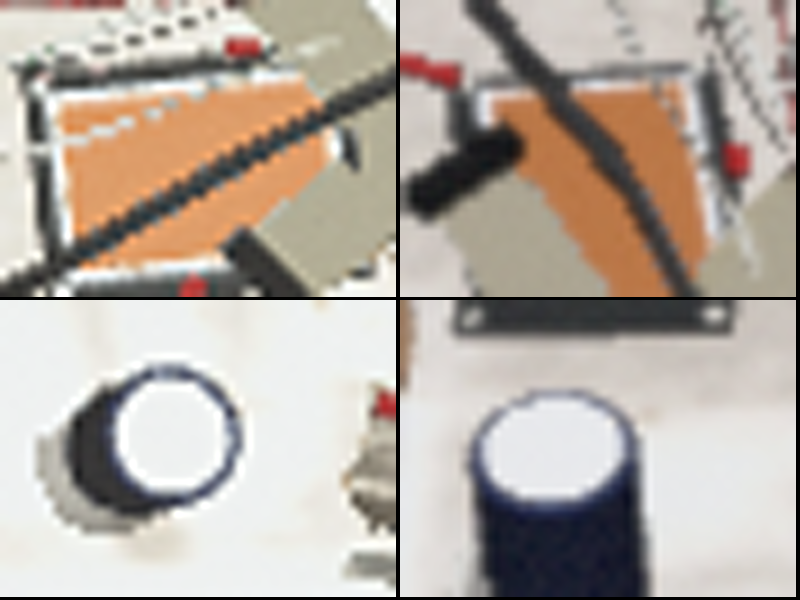

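```bash
cat > plan.py <<'E'
# usage: plan.py x y z psi [x y z psi ...]  (mm, deg): rows from the present pose through way points
import sys; from h import *
from scipy.spatial.transform import Rotation as Ro
s=read_state(); p=s["position"]*1000; R=Ro.from_rotvec(s["ee_rot"])
print("t",round(s["time_s"],2),"p",p.round(1),"x-axis deg",np.degrees(np.arctan2(*R.as_matrix()[[1,0],0])).round(2),"z",R.as_matrix()[:,2].round(4),"w",round(s["width"]*1000,1),"F",s["ft_force"].round(1))
a=[float(v) for v in sys.argv[1:]]
for i in range(0,len(a),4):
    g=np.array(a[i:i+3]); G=Ro.from_euler("z",a[i+3],degrees=True)*Ro.from_euler("x",180,degrees=True)
    dR=np.degrees((R.inv()*G).as_rotvec()); d=g-p
    n=max(1,int(np.ceil(max(np.linalg.norm(d)/38,np.linalg.norm(dR)/6.6))))
    step=Ro.from_rotvec(np.radians(dR/n)); q=R; out=[]
    for k in range(n): out.append((q.inv().apply(d/n)).round(1).tolist()); q=q*step
    print("->",a[i:i+4],n,"rows dr",(dR/n).round(2).tolist()); print("  ",out)
    p=g;R=G
E
python3 - <<'E'
from h import *
print(ray("top",[(416.67,238.56)],.051),ray("side",[(266.8,281.2)],.051))
print("brown ctr",ray("top",[(375.8,195)],.004))
uv=(np.array([(490,95),(685,82)])-[400,0]+.5)/9-.5+[302,245]; P=ray("side",uv,.004)*1000
m=P.mean(0); print(P.round(1),"ctr if 35 on:",m+35*np.array([.078,-.997]))
E
python3 plan.py 421 -329 130 90 421 -329 27 90
```

```text
[[ 0.4211393  -0.32781581]] [[ 0.42231255 -0.32910762]]
brown ctr [[ 0.52974871 -0.24645119]]
[[ 505.6 -212.8]
 [ 551.2 -209.7]] ctr if 35 on: [ 531.10853662 -246.13834177]
t 0.1 p [ 185.7 -596.2  212.6] x-axis deg 17.29 z [-3.0e-04  1.8e-03 -1.0e+00] w 85.7 F [ 0.2  0.4 -0.5]
-> [421.0, -329.0, 130.0, 90.0] 12 rows dr [-0.01, -0.01, -6.06]
   [[25.3, -15.4, 6.9], [26.8, -12.7, 6.9], [28.0, -9.8, 6.9], [28.9, -6.7, 6.9], [29.4, -3.7, 6.9], [29.7, -0.5, 6.9], [29.6, 2.6, 6.9], [29.1, 5.7, 6.9], [28.3, 8.7, 6.9], [27.3, 11.7, 6.9], [25.9, 14.5, 6.9], [24.2, 17.2, 6.9]]
-> [421.0, -329.0, 27.0, 90.0] 3 rows dr [0.0, 0.0, 0.0]
   [[0.0, -0.0, 34.3], [0.0, -0.0, 34.3], [0.0, -0.0, 34.3]]
```

Request:
drive_tool(translation=[[25.3, -15.4, 6.9], [26.8, -12.7, 6.9], [28, -9.8, 6.9], [28.9, -6.7, 6.9], [29.4, -3.7, 6.9], [29.7, -0.5, 6.9], [29.6, 2.6, 6.9], [29.1, 5.7, 6.9]], dr=[[0, 0, -6], [0, 0, -6], [0, 0, -6], [0, 0, -6], [0, 0, -6], [0, 0, -6], [0, 0, -6], [0, 0, -6]], jaw=[0, 0, 0, 0, 0, 0, 0, 0], force=30)

```text
time_s: 0.77
position: [0.3412, -0.4132, 0.1525]
ee_rot: [-2.62, -1.727, 0.002]
ft_force: [0.5, -0.8, -0.3]
width: 0.085
```

```bash
python3 plan.py 421.5 -328.5 110 90 421.5 -328.5 27 90
```

```text
t 0.77 p [ 341.2 -413.2  152.5] x-axis deg 66.78 z [-0.0031  0.0023 -1.    ] w 85.0 F [ 0.5 -0.8 -0.3]
-> [421.5, -328.5, 110.0, 90.0] 4 rows dr [-0.05, -0.02, -5.8]
   [[27.4, 10.1, 10.6], [26.2, 12.8, 10.6], [24.8, 15.4, 10.6], [23.1, 17.8, 10.6]]
-> [421.5, -328.5, 27.0, 90.0] 3 rows dr [0.0, 0.0, 0.0]
   [[0.0, -0.0, 27.7], [0.0, -0.0, 27.7], [0.0, -0.0, 27.7]]
```

Request:
drive_tool(translation=[[27.4, 10.1, 10.6], [26.2, 12.8, 10.6], [24.8, 15.4, 10.6], [23.1, 17.8, 10.6], [0, 0, 0]], dr=[[0, 0, -5.8], [0, 0, -5.8], [0, 0, -5.8], [0, 0, -5.8], [0, 0, 0]], jaw=[0, 0, 0, 0, 0])

```text
time_s: 1.18
position: [0.4246, -0.3171, 0.1051]
ee_rot: [-2.183, -2.247, -0.002]
ft_force: [0.1, 0.2, -0.8]
width: 0.0856
```

```bash
python3 plan.py 421.5 -328.5 27 90
```

```text
t 1.18 p [ 424.6 -317.1  105.1] x-axis deg 91.67 z [-0.0053  0.0073 -1.    ] w 85.6 F [ 0.1  0.2 -0.8]
-> [421.5, -328.5, 27.0, 90.0] 3 rows dr [-0.1, -0.14, 0.56]
   [[-4.0, -1.0, 26.0], [-3.9, -1.0, 26.0], [-3.9, -1.0, 26.0]]
```

Request:
drive_tool(translation=[[-8, -2, 0], [-2, -1, 10], [0, 0, 20], [0, 0, 20], [0, 0, 10], [0, 0, 4], [0, 0, 0]], dr=[[-0.3, -0.4, 1.6], [0, 0, 0], [0, 0, 0], [0, 0, 0], [0, 0, 0], [0, 0, 0], [0, 0, 0]], jaw=[0, 0, 0, 0, 0, 0, 0])

```text
time_s: 1.77
position: [0.4192, -0.3324, 0.0375]
ee_rot: [2.232, 2.207, -0.003]
ft_force: [-0.3, -0.6, 0.6]
width: 0.0852
```

```bash
python3 plan.py 421.5 -328.5 27 90
```

```text
t 1.77 p [ 419.2 -332.4   37.5] x-axis deg 89.36 z [ 5.e-04 -3.e-03 -1.e+00] w 85.2 F [-0.3 -0.6  0.6]
-> [421.5, -328.5, 27.0, 90.0] 1 rows dr [0.03, 0.17, -0.64]
   [[4.0, 2.3, 10.5]]
```

Request:
drive_tool(translation=[[2.5, 2, 7], [0.5, 0, 2], [0, 0, 0], [0, 0, 0]], dr=[[0, 0, -0.5], [0, 0, 0], [0, 0, 0], [0, 0, 0]], jaw=[0, 0, 0, 0])

```text
time_s: 2.1
position: [0.4214, -0.3317, 0.0294]
ee_rot: [2.223, 2.212, -0.003]
ft_force: [0.5, -0.2, -0.1]
width: 0.086
```

Request:
drive_tool(translation=[[0, 0, 0], [0, 0, 0], [0, 0, 0], [0, 0, 0], [0, 0, 0], [0, 0, 0], [0, 0, 0], [0, 0, 0]], dr=[[0, 0, 0], [0, 0, 0], [0, 0, 0], [0, 0, 0], [0, 0, 0], [0, 0, 0], [0, 0, 0], [0, 0, 0]], jaw=[0.9, 0.9, 0.9, 0.9, 0.9, 0.9, 0.9, 0.9], force=30)

```text
time_s: 2.77
position: [0.4285, -0.3386, 0.0398]
ee_rot: [2.208, 2.199, -0.004]
ft_force: [-0.0, 0.1, 0.3]
width: 0.0081
```

```bash
python3 plan.py 421.5 -328.5 100 90 423 -204 100 90
```

```text
t 2.77 p [ 428.5 -338.6   39.8] x-axis deg 89.76 z [ 0.0159 -0.02   -0.9997] w 8.1 F [-0.   0.1  0.3]
-> [421.5, -328.5, 100.0, 90.0] 2 rows dr [0.46, 0.57, -0.11]
   [[4.4, -3.0, -30.2], [4.8, -3.3, -30.2]]
-> [423.0, -204.0, 100.0, 90.0] 4 rows dr [0.0, 0.0, 0.0]
   [[31.1, 0.4, 0.0], [31.1, 0.4, 0.0], [31.1, 0.4, 0.0], [31.1, 0.4, 0.0]]
```

```bash
cat > look.py <<'E'
import sys; from h import *
# look.py out  cx cy (world mm): side-by-side crops
x,y=[float(v)/1000 for v in sys.argv[2:4]]; o=np.zeros((400,800,3),np.uint8)
for i,n in enumerate(("top","side")):
    im=viewer.get_image(n)[:,:,::-1]; cv2.imwrite(f"pics/{sys.argv[1]}_{n}.png",im)
    u,v=proj(n,[[x,y,.02]])[0].astype(int); u=np.clip(u,50,590); v=np.clip(v,50,350); print(n,"crop offset",u-50,v-50)
    o[:,i*400:i*400+400]=cv2.resize(im[v-50:v+50,u-50:u+50],(400,400),interpolation=cv2.INTER_CUBIC)
cv2.imwrite(f"pics/{sys.argv[1]}.png",o)
E
python3 look.py l1 421 -329
```

```text
top crop offset 364 189
side crop offset 217 242
```

View pics/l1.png

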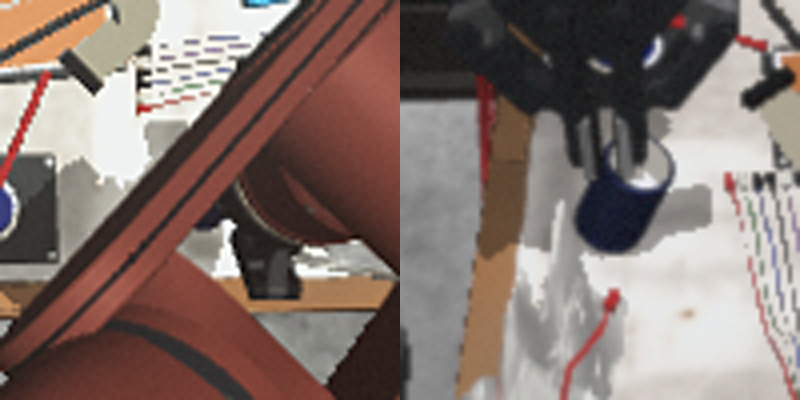

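```bash
python3 - <<'E'
from h import *
a=cv2.imread("pics/l1_side.png"); b=viewer.get_image("side")[:,:,::-1].copy(); cv2.imwrite("pics/l2_side.png",b)
for im in(a,b):
    m=mask(im,(255,270,292,310),(108,60,20),(130,255,130)); print(cv2.moments(m,True)["m00"],np.argwhere(m)[:,::-1].mean(0), cv2.minAreaRect(np.argwhere(m)[:,::-1].astype(np.float32)))
s=read_state(); print(s["time_s"],s["position"],s["joint_velocities"].round(3),s["ft_force"],s["width"])
E
```

```text
281.0 [270.3024911  294.24911032] ((270.3302001953125, 292.90570068359375), (17.580272674560547, 22.048189163208008), 29.05460548400879)
287.0 [270.31010453 294.22648084] ((270.3999938964844, 292.70001220703125), (17.441329956054688, 22.360679626464844), 26.56505012512207)
2.9167 [ 0.42772934 -0.33782416  0.03876008] [ 0.001  0.003  0.007 -0.002  0.006 -0.   ] [-0.83844145  0.62668888  5.58335152] 0.008468526874852906
```

```bash
python3 - <<'E'
from h import *
b=cv2.imread("pics/l2_side.png"); cv2.imwrite("pics/l2c.png",cv2.resize(b[262:312,240:300],None,fx=12,fy=12,interpolation=cv2.INTER_CUBIC))
for z in(.025,.04,.06): print(z,proj("side",[[.428,-.338,z]]))
print(proj("side",[[.4215,-.3285,0],[.4215,-.3285,.051]]))
E
```

```text
0.025 [[270.52021224 294.33711073]]
0.04 [[269.99904699 288.81749754]]
0.06 [[269.28720014 281.2857676 ]]
[[268.22805192 299.54368223]
 [266.37960572 280.96789337]]
```

View pics/l2c.png

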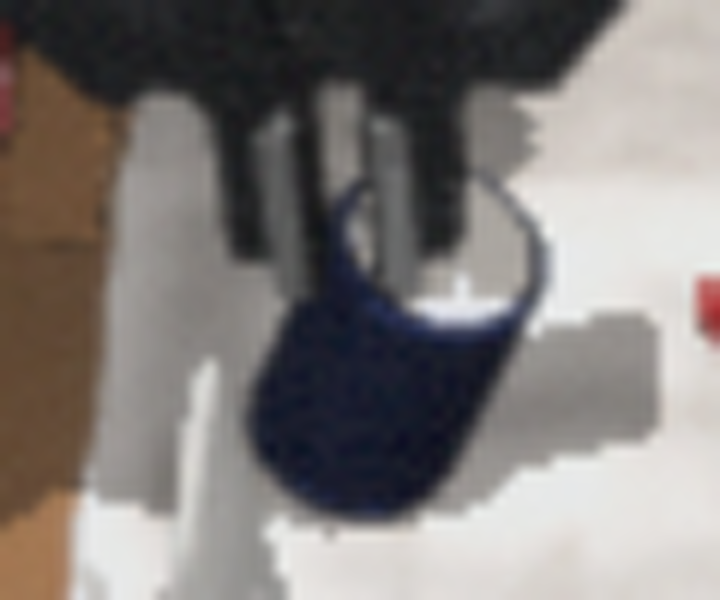

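Request:
drive_tool(translation=[[0, 0, -3], [0, 0, -3], [0, 0, -3], [0, 0, -1]], dr=[[0, 0, 0], [0, 0, 0], [0, 0, 0], [0, 0, 0]], jaw=[0.9, 0.9, 0.9, 0.9])

```text
time_s: 3.25
position: [0.4261, -0.336, 0.0475]
ee_rot: [2.213, 2.204, -0.004]
ft_force: [-1.0, -0.5, 1.0]
width: 0.0084
```

```bash
python3 plan.py; python3 - <<'E'
from h import *
b=viewer.get_image("side")[:,:,::-1].copy(); cv2.imwrite("pics/l3_side.png",b)
m=mask(b,(255,270,292,310),(108,60,20),(130,255,130)); print(np.argwhere(m)[:,::-1].mean(0), cv2.minAreaRect(np.argwhere(m)[:,::-1].astype(np.float32)))
cv2.imwrite("pics/l3c.png",cv2.resize(b[262:312,240:300],None,fx=12,fy=12,interpolation=cv2.INTER_CUBIC))
E
```

```text
t 3.25 p [ 426.1 -336.    47.5] x-axis deg 89.77 z [ 0.0112 -0.015  -0.9998] w 8.4 F [-1.  -0.5  1. ]
[268.20930233 293.91362126] ((268.0, 293.0), (22.0, 16.0), 90.0)
```

View pics/l3c.png

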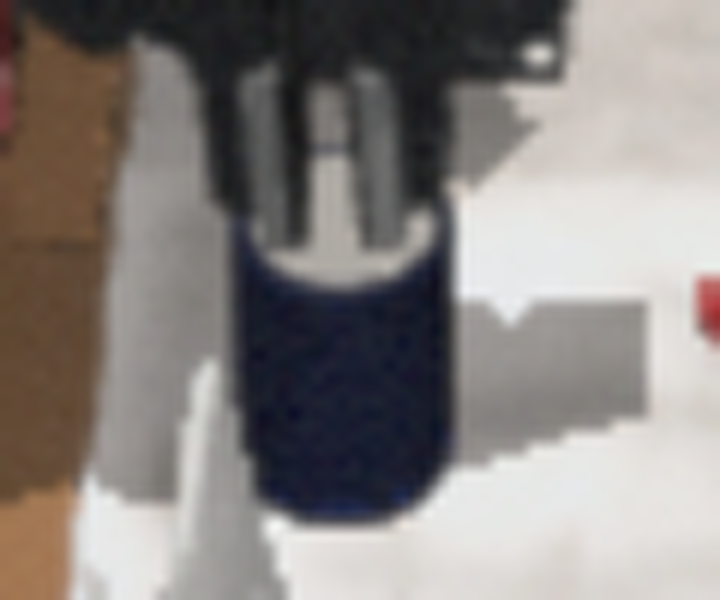

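Request:
drive_tool(translation=[[0, 0, -20], [0, 0, -25], [10, -2, 0], [25, -2, 0], [20, 0, 0], [10, 0, 0], [0, 0, 0]], dr=[[0, 0, 0], [0, 0, 0], [0.3, 0.4, 0], [0.3, 0.3, 0], [0, 0, 0], [0, 0, 0], [0, 0, 0]], jaw=[1, 1, 1, 1, 1, 1, 1])

```text
time_s: 3.88
position: [0.4203, -0.2673, 0.0922]
ee_rot: [-2.227, -2.214, 0.002]
ft_force: [0.4, 0.4, -0.4]
width: 0.0001
```

```bash
python3 plan.py 422 -268 30 90; python3 - <<'E'
from h import *
b=viewer.get_image("side")[:,:,::-1].copy(); cv2.imwrite("pics/l4_side.png",b)
m=mask(b,(255,265,285,312),(108,60,20),(130,255,130)); print(m.sum()/255,np.argwhere(m)[:,::-1].mean(0))
E
```

```text
t 3.88 p [ 420.3 -267.3   92.2] x-axis deg 89.65 z [-0.0017  0.     -1.    ] w 0.1 F [ 0.4  0.4 -0.4]
-> [422.0, -268.0, 30.0, 90.0] 2 rows dr [-0.05, -0.0, -0.17]
   [[-0.4, 0.9, 31.1], [-0.4, 0.9, 31.1]]
284.0 [267.92605634 294.70774648]
```

Request:
drive_tool(translation=[[0, 0, 20], [0, 0, 20], [0, 0, 12], [0, 0, 6], [0, 0, 0], [0, 0, 0]], dr=[[0, 0, 0], [0, 0, 0], [0, 0, 0], [0, 0, 0], [0, 0, 0], [0, 0, 0]], jaw=[1, 1, 1, 1, 1, 1])

```text
time_s: 4.43
position: [0.4216, -0.2728, 0.0326]
ee_rot: [2.225, 2.213, -0.004]
ft_force: [0.4, 1.1, 0.7]
width: -0.0003
```

```bash
python3 plan.py; python3 - <<'E'
from h import *
b=viewer.get_image("side")[:,:,::-1].copy(); cv2.imwrite("pics/l5_side.png",b)
o=np.hstack([cv2.resize(cv2.imread(f"pics/l{i}_side.png")[235:295,245:295],None,fx=8,fy=8,interpolation=cv2.INTER_CUBIC) for i in(4,5)]); cv2.imwrite("pics/l5c.png",o)
p=read_state()["position"]
for d in(0,.014): print(proj("side",[p-[0,0,d]]))
E
```

```text
t 4.43 p [ 421.6 -272.8   32.6] x-axis deg 89.68 z [ 6.0e-04 -4.6e-03 -1.0e+00] w -0.3 F [0.4 1.1 0.7]
[[268.84183604 266.53536497]]
[[269.31211203 271.58659635]]
```

View pics/l5c.png

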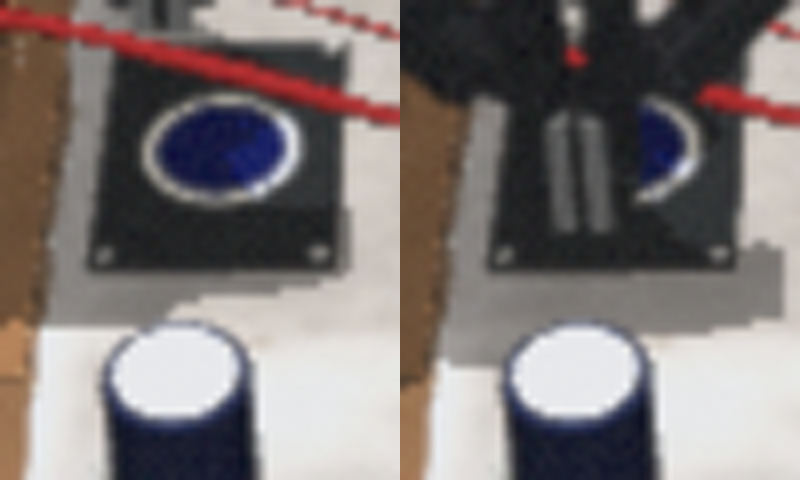

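Request:
drive_tool(translation=[[0, 0, 6], [0, 0, 5], [0, 0, 4], [0, 0, 2], [0, 0, 0]], dr=[[0, 0, 0], [0, 0, 0], [0, 0, 0], [0, 0, 0], [0, 0, 0]], jaw=[1, 1, 1, 1, 1])

```text
time_s: 4.9
position: [0.4233, -0.275, 0.0168]
ee_rot: [2.222, 2.208, -0.004]
ft_force: [-0.5, -0.3, -0.3]
width: 0.0001
```

Request:
drive_tool(translation=[[0, 0, 2], [0, 0, 2], [0, 0, 1.5], [0, 0, 1]], dr=[[0, 0, 0], [0, 0, 0], [0, 0, 0], [0, 0, 0]], jaw=[1, 1, 1, 1])

```text
time_s: 5.23
position: [0.4238, -0.2753, 0.0102]
ee_rot: [2.221, 2.208, -0.004]
ft_force: [-0.9, 0.5, 0.1]
width: 0.0002
```

Request:
drive_tool(translation=[[0, 0, 2.5], [0, 0, 2.5], [0, 0, 2], [0, 0, 1.5], [0, 0, 1]], dr=[[0, 0, 0], [0, 0, 0], [0, 0, 0], [0, 0, 0], [0, 0, 0]], jaw=[1, 1, 1, 1, 1])

```text
time_s: 5.65
position: [0.4239, -0.2754, -0.0002]
ee_rot: [2.221, 2.208, -0.004]
ft_force: [1.1, 0.1, 0.7]
width: -0.0001
```

Request:
drive_tool(translation=[[0, 0, 2], [0, 0, 1.5], [0, 0, 1], [0, 0, 1]], dr=[[0, 0, 0], [0, 0, 0], [0, 0, 0], [0, 0, 0]], jaw=[1, 1, 1, 1])

```text
time_s: 5.98
position: [0.4239, -0.2754, -0.0064]
ee_rot: [2.221, 2.208, -0.004]
ft_force: [-0.3, 0.3, -0.7]
width: 0.0
```

Request:
drive_tool(translation=[[0, 0, 1.5], [0, 0, 1], [0, 0, 1], [0, 0, 1]], dr=[[0, 0, 0], [0, 0, 0], [0, 0, 0], [0, 0, 0]], jaw=[1, 1, 1, 1])

```text
time_s: 6.32
position: [0.424, -0.2755, -0.0113]
ee_rot: [2.22, 2.208, -0.004]
ft_force: [-0.5, 1.0, 0.2]
width: -0.0001
```

```bash
python3 plan.py
```

```text
t 6.32 p [ 424.  -275.5  -11.3] x-axis deg 89.67 z [ 0.0054 -0.0091 -0.9999] w -0.1 F [-0.5  1.   0.2]
```

Request:
drive_tool(translation=[[0, 0, 1], [0, 0, 1], [0, 0, 1], [0, 0, 0.5]], dr=[[0, 0, 0], [0, 0, 0], [0, 0, 0], [0, 0, 0]], jaw=[1, 1, 1, 1])

```text
time_s: 6.65
position: [0.4241, -0.2756, -0.0152]
ee_rot: [2.22, 2.208, -0.004]
ft_force: [-0.6, -0.8, -0.2]
width: -0.0003
```

```bash
python3 - <<'E'
from h import *
b=viewer.get_image("side")[:,:,::-1].copy(); cv2.imwrite("pics/l6_side.png",b)
cv2.imwrite("pics/l6c.png",cv2.resize(b[225:300,230:310],None,fx=8,fy=8,interpolation=cv2.INTER_CUBIC))
p=read_state()["position"]; print(p)
for d in(-.02,0,.014,.03): print(d,(proj("side",[p-[0,0,d]])-[230,225])*8)
print(ray("side",[(267,263.9)],0))
E
```

```text
[ 0.42401129 -0.27555045 -0.01525646]
-0.02 [[327.33834884 420.38666175]]
0 [[332.4021368  475.97625811]]
0.014 [[335.87139959 514.09483685]]
0.03 [[339.76267989 556.88276491]]
[[ 0.4132453  -0.23204736]]
```

View pics/l6c.png

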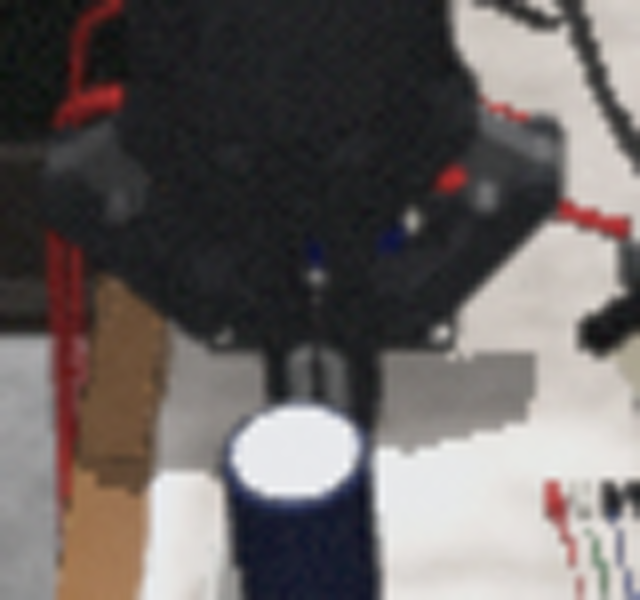

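Request:
drive_tool(translation=[[0, 0, 1], [0, 0, 1], [0, 0, 1], [0, 0, 1], [0, 0, 0.5]], dr=[[0, 0, 0], [0, 0, 0], [0, 0, 0], [0, 0, 0], [0, 0, 0]], jaw=[1, 1, 1, 1, 1])

```text
time_s: 7.12
position: [0.4242, -0.2757, -0.0175]
ee_rot: [2.221, 2.209, -0.005]
ft_force: [-2.0, 0.8, 2.3]
width: -0.0001
```

Request:
drive_tool(translation=[[0, 0, 1], [0, 0, 1]], dr=[[0, 0, 0], [0, 0, 0]], jaw=[1, 1])

```text
time_s: 7.28
position: [0.4243, -0.2757, -0.0176]
ee_rot: [2.222, 2.21, -0.005]
ft_force: [-4.7, 3.2, 13.9]
width: 0.0
```

```bash
python3 plan.py; python3 - <<'E'
from h import *
b=viewer.get_image("top")[:,:,::-1].copy(); cv2.imwrite("pics/l7_top.png",b)
s=read_state(); print(s["joints"],s["position"])
E
```

```text
t 7.28 p [ 424.3 -275.7  -17.6] x-axis deg 89.71 z [ 0.0031 -0.0077 -1.    ] w 0.0 F [-4.7  3.2 13.9]
[-0.72973398  0.23753348  1.99323211 -0.00460975  0.90342454 -0.72188318] [ 0.42424209 -0.27571291 -0.01763262]
```

```bash
python3 - <<'E'
from h import *
print(ray("side",[(245+(180+.5)/8-.5,235+(235+.5)/8-.5)],.0501)*1000,"tcp 421.6 -272.8")
print(ray("side",[(240+(335+.5)/12-.5,262+(247+.5)/12-.5)],.065)*1000,"tcp 426.1 -336")
b=cv2.imread("pics/l7_top.png"); cv2.imwrite("pics/l7c.png",cv2.resize(b[150:270,300:460],None,fx=5,fy=5,interpolation=cv2.INTER_CUBIC))
E
```

```text
[[ 419.92079376 -283.07604568]] tcp 421.6 -272.8
[[ 425.42062925 -344.70620303]] tcp 426.1 -336
```

Request:
drive_tool(translation=[[0, 0, -15], [0, 0, -25], [0, 0, -30], [0, 0, -20], [0, 0, 0]], dr=[[0, 0, 0], [0, 0, 0], [0, 0, 0], [0, 0, 0], [0, 0, 0]], jaw=[0, 0, 0, 0, 0])

```text
time_s: 7.75
position: [0.4223, -0.2736, 0.0739]
ee_rot: [2.225, 2.214, -0.005]
ft_force: [0.2, -0.9, -0.2]
width: 0.0603
```

```bash
python3 - <<'E'
from h import *
b=viewer.get_image("side")[:,:,::-1].copy(); cv2.imwrite("pics/l8_side.png",b)
for n in("side0","l6_side","l8_side"):
    b=cv2.imread(f"pics/{n}.png"); m=mask(b,(250,270,290,315),(108,60,20),(130,255,140))
    c=max(cv2.findContours(m,cv2.RETR_EXTERNAL,cv2.CHAIN_APPROX_NONE)[0],key=cv2.contourArea); x,y,w,h=cv2.boundingRect(c)
    print(n,(x,y,w,h), "ctr top", ray("side",[(x+w/2-.5-.0,y+h/2)],.025)*1000)
E
python3 plan.py 422 -328.5 73 90 422 -328.5 -10 90
```

```text
side0 (259, 283, 18, 23) ctr top [[ 422.39399619 -338.23089647]]
l6_side (258, 283, 19, 23) ctr top [[ 421.46226234 -338.2025523 ]]
l8_side (258, 283, 19, 23) ctr top [[ 421.46226234 -338.2025523 ]]
t 7.8 p [ 421.8 -273.2   72.4] x-axis deg 89.71 z [-0.0017 -0.0033 -1.    ] w 67.4 F [1.  0.2 0.9]
-> [422.0, -328.5, 73.0, 90.0] 2 rows dr [-0.05, 0.1, -0.15]
   [[-27.7, 0.2, -0.2], [-27.7, 0.2, -0.3]]
-> [422.0, -328.5, -10.0, 90.0] 3 rows dr [0.0, 0.0, 0.0]
   [[0.0, -0.0, 27.7], [0.0, -0.0, 27.7], [0.0, -0.0, 27.7]]
```

Request:
drive_tool(translation=[[-15, 0, 0], [-15, 0, 0], [-10, 0, 0], [-6, 0, 0], [0, 0, 0], [0, 0, 0]], dr=[[0, 0, 0], [0, 0, 0], [0, 0, 0], [0, 0, 0], [0, 0, 0], [0, 0, 0]], jaw=[0, 0, 0, 0, 0, 0])

```text
time_s: 8.3
position: [0.4187, -0.3225, 0.0665]
ee_rot: [-2.224, -2.21, 0.006]
ft_force: [0.5, -0.3, -0.2]
width: 0.0852
```

```bash
python3 plan.py 422 -328.5 -10 90
```

```text
t 8.3 p [ 418.7 -322.5   66.5] x-axis deg 89.64 z [-0.0072  0.0018 -1.    ] w 85.2 F [ 0.5 -0.3 -0.2]
-> [422.0, -328.5, -10.0, 90.0] 3 rows dr [-0.14, -0.03, -0.12]
   [[-2.0, 1.3, 25.5], [-2.0, 1.2, 25.5], [-2.0, 1.2, 25.5]]
```

Request:
drive_tool(translation=[[-3, 2, 10], [-2, 1.5, 18], [-1, 1, 18], [0, 0, 12], [0, 0, 7], [0, 0, 4], [0, 0, 0]], dr=[[-0.3, -0.1, -0.3], [0, 0, 0], [0, 0, 0], [0, 0, 0], [0, 0, 0], [0, 0, 0], [0, 0, 0]], jaw=[0, 0, 0, 0, 0, 0, 0])

```text
time_s: 8.88
position: [0.4222, -0.3269, -0.0104]
ee_rot: [-2.218, -2.219, -0.0]
ft_force: [0.2, -0.1, -0.1]
width: 0.0854
```

```bash
python3 plan.py 422 -328.5 -10 90
```

```text
t 8.88 p [ 422.2 -326.9  -10.4] x-axis deg 90.04 z [-0.0029  0.0029 -1.    ] w 85.4 F [ 0.2 -0.1 -0.1]
-> [422.0, -328.5, -10.0, 90.0] 1 rows dr [-0.16, -0.17, 0.04]
   [[-1.6, -0.2, -0.4]]
```

Good. Close.

Request:
drive_tool(translation=[[0, 0, 0], [0, 0, 0], [0, 0, 0], [0, 0, 0], [0, 0, 0], [0, 0, 0], [0, 0, 0], [0, 0, 0]], dr=[[0, 0, 0], [0, 0, 0], [0, 0, 0], [0, 0, 0], [0, 0, 0], [0, 0, 0], [0, 0, 0], [0, 0, 0]], jaw=[0.8, 0.8, 0.8, 0.8, 0.8, 0.8, 0.8, 0.8], force=30)

```text
time_s: 9.55
position: [0.424, -0.3281, -0.0075]
ee_rot: [2.219, 2.222, 0.0]
ft_force: [-0.6, 0.3, -0.7]
width: 0.0343
```

```bash
python3 plan.py 422 -328.5 25 90 423 -204 25 90
```

```text
t 9.55 p [ 424.  -328.1   -7.5] x-axis deg 90.08 z [ 8.e-04 -6.e-04 -1.e+00] w 34.3 F [-0.6  0.3 -0.7]
-> [422.0, -328.5, 25.0, 90.0] 1 rows dr [0.04, 0.03, 0.08]
   [[-0.4, -2.0, -32.5]]
-> [423.0, -204.0, 25.0, 90.0] 4 rows dr [0.0, 0.0, 0.0]
   [[31.1, 0.2, 0.0], [31.1, 0.2, 0.0], [31.1, 0.2, 0.0], [31.1, 0.2, 0.0]]
```

Request:
drive_tool(translation=[[0, 0, -15], [0, 0, -15], [15, 0, -5], [28, 0, 0], [28, 0, 0], [20, 0, 0], [10, 0, 0], [0, 0, 0]], dr=[[0, 0, 0], [0, 0, 0], [0, 0, 0], [0, 0, 0], [0, 0, 0], [0, 0, 0], [0, 0, 0], [0, 0, 0]], jaw=[0.8, 0.8, 0.8, 0.8, 0.8, 0.8, 0.8, 0.8])

```text
time_s: 10.22
position: [0.4236, -0.2251, 0.0293]
ee_rot: [2.222, 2.218, 0.0]
ft_force: [0.8, -0.8, -1.1]
width: 0.0341
```

```bash
python3 plan.py 423 -204 25 90 423 -204 -3 90
```

```text
t 10.22 p [ 423.6 -225.1   29.3] x-axis deg 89.89 z [ 0.002  -0.0018 -1.    ] w 34.1 F [ 0.8 -0.8 -1.1]
-> [423.0, -204.0, 25.0, 90.0] 1 rows dr [0.11, 0.1, -0.11]
   [[21.1, -0.7, 4.3]]
-> [423.0, -204.0, -3.0, 90.0] 1 rows dr [0.0, 0.0, 0.0]
   [[0.0, -0.0, 28.0]]
```

Request:
drive_tool(translation=[[10, 0, 0], [7, -0.5, 3], [3, 0, 8], [0, 0, 8], [0, 0, 5], [0, 0, 2], [0, 0, 0]], dr=[[0.1, 0.1, 0], [0, 0, 0], [0, 0, 0], [0, 0, 0], [0, 0, 0], [0, 0, 0], [0, 0, 0]], jaw=[0.8, 0.8, 0.8, 0.8, 0.8, 0.8, 0.8])

```text
time_s: 10.8
position: [0.4236, -0.2064, 0.0002]
ee_rot: [2.224, 2.217, -0.001]
ft_force: [-0.9, -0.3, -0.7]
width: 0.0346
```

```bash
python3 plan.py 423 -204 -3 90
```

```text
t 10.8 p [ 4.236e+02 -2.064e+02  2.000e-01] x-axis deg 89.83 z [ 4.0e-04 -1.5e-03 -1.0e+00] w 34.6 F [-0.9 -0.3 -0.7]
-> [423.0, -204.0, -3.0, 90.0] 1 rows dr [0.02, 0.08, -0.17]
   [[2.4, -0.6, 3.2]]
```

Request:
drive_tool(translation=[[2.2, -0.5, 1], [0.3, 0, 1.5], [0, 0, 1], [0, 0, 0], [0, 0, 0], [0, 0, 0]], dr=[[0, 0, 0], [0, 0, 0], [0, 0, 0], [0, 0, 0], [0, 0, 0], [0, 0, 0]], jaw=[0.8, 0.8, 0.8, 0.8, 0.5, 0.3])

```text
time_s: 11.3
position: [0.4231, -0.2048, -0.0037]
ee_rot: [2.225, 2.215, -0.001]
ft_force: [-0.4, 1.2, 0.3]
width: 0.0534
```

Request:
drive_tool(translation=[[0, 0, 0], [0, 0, 0], [0, 0, -15], [0, 0, -25], [0, 0, -30], [0, 0, -25], [0, 0, -15], [0, 0, -5]], dr=[[0, 0, 0], [0, 0, 0], [0, 0, 0], [0, 0, 0], [0, 0, 0], [0, 0, 0], [0, 0, 0], [0, 0, 0]], jaw=[0.1, 0, 0, 0, 0, 0, 0, 0])

```text
time_s: 11.97
position: [0.4216, -0.2036, 0.1149]
ee_rot: [-2.225, -2.215, 0.003]
ft_force: [0.6, 0.4, 0.7]
width: 0.0857
```

```bash
python3 plan.py 540 -131.5 85 70.5 540 -131.5 -15 70.5; python3 - <<'E'
from h import *
b=viewer.get_image("side")[:,:,::-1].copy(); cv2.imwrite("pics/l9_side.png",b)
c=proj("side",[[.423,-.204,.055]])[0]; print("expect top px",c, proj("side",[[.423,-.204,.004]]))
m=mask(b,(250,215,300,268),(0,0,190),(180,50,255)); k,l,s,ce=cv2.connectedComponentsWithStats(m)
for i in range(1,k):
    if s[i,4]>20: print(s[i],ce[i].round(1),ray("side",[ce[i]],.055).round(4))
E
```

```text
t 11.97 p [ 421.6 -203.6  114.9] x-axis deg 89.75 z [-2.9e-03  7.0e-04 -1.0e+00] w 85.7 F [0.6 0.4 0.7]
-> [540.0, -131.5, 85.0, 70.5] 4 rows dr [-0.04, -0.0, 4.81]
   [[18.1, 29.6, 7.4], [20.6, 27.9, 7.4], [22.8, 26.1, 7.5], [24.9, 24.1, 7.5]]
-> [540.0, -131.5, -15.0, 70.5] 3 rows dr [0.0, 0.0, 0.0]
   [[0.0, -0.0, 33.3], [0.0, -0.0, 33.3], [0.0, -0.0, 33.3]]
expect top px [270.77139772 234.80062458] [[272.32766256 253.01703413]]
[290 215   9  11  47] [294.3 220.3] [[ 0.4702 -0.159 ]]
[277 222  23  28 251] [289.9 232.6] [[ 0.4619 -0.1982]]
[264 233  14   8  81] [270.7 236.3] [[ 0.423  -0.2086]]
[288 250  12  18 198] [293.3 259.2] [[ 0.4705 -0.2767]]
[251 253   6  15  60] [253.8 260. ] [[ 0.3944 -0.2765]]
```

Request:
drive_tool(translation=[[10, 18, 4], [18, 28, 7], [22, 26, 7], [20, 20, 6], [12, 12, 3], [4, 4, 0], [0, 0, 0]], dr=[[0, 0, 3], [0, 0, 4.5], [0, 0, 4.5], [0, 0, 4], [0, 0, 2], [0, 0, 0], [0, 0, 0]], jaw=[0, 0, 0, 0, 0, 0, 0])

```text
time_s: 12.6
position: [0.544, -0.1309, 0.0807]
ee_rot: [-2.559, -1.817, 0.008]
ft_force: [-0.8, -0.0, -0.3]
width: 0.0853
```

```bash
python3 plan.py 540 -131.5 70 70.5 540 -131.5 -15 70.5
```

```text
t 12.6 p [ 544.  -130.9   80.7] x-axis deg 70.74 z [-5.8e-03 -1.0e-04 -1.0e+00] w 85.3 F [-0.8 -0.  -0.3]
-> [540.0, -131.5, 70.0, 70.5] 1 rows dr [-0.31, 0.12, 0.24]
   [[-1.8, -3.5, 10.7]]
-> [540.0, -131.5, -15.0, 70.5] 3 rows dr [0.0, 0.0, 0.0]
   [[0.0, -0.0, 28.3], [0.0, -0.0, 28.3], [0.0, -0.0, 28.3]]
```

Request:
drive_tool(translation=[[-1.8, -3.5, 10], [0, 0, 20], [0, 0, 20], [0, 0, 18], [0, 0, 10], [0, 0, 6], [0, 0, 3], [0, 0, 0]], dr=[[-0.3, 0.1, 0.2], [0, 0, 0], [0, 0, 0], [0, 0, 0], [0, 0, 0], [0, 0, 0], [0, 0, 0], [0, 0, 0]], jaw=[0, 0, 0, 0, 0, 0, 0, 0])

```text
time_s: 13.27
position: [0.5331, -0.1345, -0.0121]
ee_rot: [-2.557, -1.819, 0.008]
ft_force: [-0.3, 0.2, 0.3]
width: 0.0852
```

```bash
python3 plan.py 540 -131.5 -15 70.5
```

```text
t 13.27 p [ 533.1 -134.5  -12.1] x-axis deg 70.87 z [-0.0061  0.     -1.    ] w 85.2 F [-0.3  0.2  0.3]
-> [540.0, -131.5, -15.0, 70.5] 1 rows dr [-0.33, 0.11, 0.37]
   [[5.1, 5.5, 2.8]]
```

Request:
drive_tool(translation=[[4, 4, 1], [1, 1, 1], [0, 0, 0]], dr=[[-0.3, 0.1, 0.3], [0, 0, 0], [0, 0, 0]], jaw=[0, 0, 0])

```text
time_s: 13.52
position: [0.5413, -0.1322, -0.0123]
ee_rot: [2.563, 1.812, 0.003]
ft_force: [-0.2, 0.4, 0.2]
width: 0.0856
```

```bash
python3 plan.py 540 -131.5 -15 70.5
```

```text
t 13.52 p [ 541.3 -132.2  -12.3] x-axis deg 70.52 z [ 0.0029 -0.0012 -1.    ] w 85.6 F [-0.2  0.4  0.2]
-> [540.0, -131.5, -15.0, 70.5] 1 rows dr [0.18, 0.01, 0.02]
   [[0.2, -1.4, 2.7]]
```

Request:
drive_tool(translation=[[0, -0.5, 2], [0, 0, 0], [0, 0, 0], [0, 0, 0], [0, 0, 0], [0, 0, 0], [0, 0, 0], [0, 0, 0]], dr=[[0, 0, 0], [0, 0, 0], [0, 0, 0], [0, 0, 0], [0, 0, 0], [0, 0, 0], [0, 0, 0], [0, 0, 0]], jaw=[0, 0.7, 0.7, 0.7, 0.7, 0.7, 0.7, 0.7], force=35)

```text
time_s: 14.18
position: [0.5432, -0.1324, -0.0118]
ee_rot: [2.559, 1.811, 0.006]
ft_force: [-0.2, 0.9, -0.1]
width: 0.0384
```

```bash
python3 plan.py 540 -131.5 35 70.5 429 92 35 94.2
```

```text
t 14.18 p [ 543.2 -132.4  -11.8] x-axis deg 70.59 z [ 0.0072 -0.003  -1.    ] w 38.4 F [-0.2  0.9 -0.1]
-> [540.0, -131.5, 35.0, 70.5] 2 rows dr [0.22, 0.01, 0.05]
   [[-0.1, -1.5, -23.4], [-0.1, -1.6, -23.4]]
-> [429.0, 92.0, 35.0, 94.2] 7 rows dr [-0.0, 0.0, -3.39]
   [[24.8, -25.6, -0.0], [26.3, -24.1, -0.0], [27.7, -22.5, -0.0], [28.9, -20.8, -0.0], [30.1, -19.1, -0.0], [31.2, -17.3, -0.0], [32.2, -15.4, -0.0]]
```

Request:
drive_tool(translation=[[0, 0, -15], [0, 0, -20], [12, -12, -8], [26, -24, 0], [28, -22, 0], [29, -21, 0], [30, -19, 0], [30, -17, 0]], dr=[[0.4, 0, 0], [0, 0, 0], [0, 0, -2], [0, 0, -3.4], [0, 0, -3.4], [0, 0, -3.4], [0, 0, -3.4], [0, 0, -3.4]], jaw=[0.7, 0.7, 0.7, 0.7, 0.7, 0.7, 0.7, 0.7])

```text
time_s: 14.85
position: [0.4597, 0.0425, 0.032]
ee_rot: [2.224, 2.214, 0.001]
ft_force: [0.6, 1.2, -1.1]
width: 0.0377
```

```bash
python3 plan.py 429 92 25 94.2
```

```text
t 14.85 p [459.7  42.5  32. ] x-axis deg 89.74 z [ 0.0027 -0.0019 -1.    ] w 37.7 F [ 0.6  1.2 -1.1]
-> [429.0, 92.0, 25.0, 94.2] 2 rows dr [0.08, 0.06, -2.23]
   [[24.7, -15.5, 3.4], [25.2, -14.5, 3.5]]
```

Request:
drive_tool(translation=[[18, -12, 0], [12, -8, 1], [6, -4, 2], [3, -2, 0], [0, 0, 0], [0, 0, 0]], dr=[[0, 0, -1.5], [0, 0, -1], [0, 0, -0.5], [0, 0, 0], [0, 0, 0], [0, 0, 0]], jaw=[0.7, 0.7, 0.7, 0.7, 0.7, 0.7])

```text
time_s: 15.35
position: [0.4265, 0.0877, 0.0272]
ee_rot: [-2.154, -2.286, 0.002]
ft_force: [-1.4, 0.1, -1.1]
width: 0.0381
```

```bash
python3 plan.py 429 92 -6.5 94.2
```

```text
t 15.35 p [426.5  87.7  27.2] x-axis deg 93.41 z [-1.3e-03 -7.0e-04 -1.0e+00] w 38.1 F [-1.4  0.1 -1.1]
-> [429.0, 92.0, -6.5, 94.2] 1 rows dr [-0.08, 0.04, -0.79]
   [[4.2, 2.8, 33.7]]
```

Request:
drive_tool(translation=[[3, 2, 6], [0.5, 0.5, 10], [0, 0, 8], [0, 0, 4], [0, 0, 2], [0, 0, 0]], dr=[[0, 0, -0.7], [0, 0, 0], [0, 0, 0], [0, 0, 0], [0, 0, 0], [0, 0, 0]], jaw=[0.7, 0.7, 0.7, 0.7, 0.7, 0.7])

```text
time_s: 15.85
position: [0.4313, 0.0886, -0.0065]
ee_rot: [2.145, 2.295, -0.003]
ft_force: [0.3, 0.4, -1.9]
width: 0.0382
```

```bash
python3 plan.py 429 92 -7 94.2
```

```text
t 15.85 p [431.3  88.6  -6.5] x-axis deg 93.85 z [-9.0e-04 -1.4e-03 -1.0e+00] w 38.2 F [ 0.3  0.4 -1.9]
-> [429.0, 92.0, -7.0, 94.2] 1 rows dr [-0.06, 0.07, -0.35]
   [[3.6, -2.0, 0.5]]
```

Request:
drive_tool(translation=[[3, -1.8, -1], [0.5, 0, 0.5], [0, 0, 1.5], [0, 0, 0.5]], dr=[[0, 0, -0.3], [0, 0, 0], [0, 0, 0], [0, 0, 0]], jaw=[0.7, 0.7, 0.7, 0.7])

```text
time_s: 16.18
position: [0.429, 0.0919, -0.0078]
ee_rot: [-2.139, -2.3, 0.004]
ft_force: [-3.7, -2.5, 6.8]
width: 0.0382
```

Contact with the pad (6.8 N). Release and rise.

Request:
drive_tool(translation=[[0, 0, 0], [0, 0, 0], [0, 0, 0], [0, 0, -15], [0, 0, -25], [0, 0, -30], [0, 0, -25], [0, 0, -10]], dr=[[0, 0, 0], [0, 0, 0], [0, 0, 0], [0, 0, 0], [0, 0, 0], [0, 0, 0], [0, 0, 0], [0, 0, 0]], jaw=[0.4, 0.1, 0, 0, 0, 0, 0, 0])

```text
time_s: 16.85
position: [0.4268, 0.0924, 0.0991]
ee_rot: [-2.136, -2.298, 0.009]
ft_force: [0.4, -0.0, 0.1]
width: 0.0857
```

```bash
python3 plan.py 480 -150 100 98 546.5 -390 90 100.2
```

```text
t 16.85 p [426.8  92.4  99.1] x-axis deg 94.18 z [-0.0065 -0.0015 -1.    ] w 85.7 F [ 0.4 -0.   0.1]
-> [480.0, -150.0, 100.0, 98.0] 7 rows dr [-0.05, 0.01, -0.55]
   [[-35.1, 5.1, -0.1], [-35.1, 4.7, -0.1], [-35.2, 4.4, -0.1], [-35.2, 4.0, -0.1], [-35.3, 3.7, -0.1], [-35.3, 3.4, -0.1], [-35.3, 3.0, -0.1]]
-> [546.5, -390.0, 90.0, 100.2] 7 rows dr [0.0, 0.0, -0.31]
   [[-35.3, 4.6, 1.4], [-35.3, 4.4, 1.4], [-35.3, 4.2, 1.4], [-35.3, 4.1, 1.4], [-35.4, 3.9, 1.4], [-35.4, 3.7, 1.4], [-35.4, 3.5, 1.4]]
```

Request:
drive_tool(translation=[[-18, 3, 0], [-30, 4, 0], [-35, 4, 0], [-35, 4, 0], [-35, 4, 0], [-35, 4, 0], [-35, 3, 0], [-35, 3, 0]], dr=[[-0.3, 0, -0.4], [0, 0, -0.4], [0, 0, -0.4], [0, 0, -0.4], [0, 0, -0.4], [0, 0, -0.4], [0, 0, -0.4], [0, 0, -0.4]], jaw=[0.4, 0.4, 0.4, 0.4, 0.4, 0.4, 0.4, 0.4])

```text
time_s: 17.52
position: [0.4891, -0.1658, 0.1077]
ee_rot: [2.048, 2.365, 0.017]
ft_force: [1.6, 0.6, -0.2]
width: 0.0508
```

```bash
python3 plan.py 546.5 -390 90 100.2
```

```text
t 17.52 p [ 489.1 -165.8  107.7] x-axis deg 98.21 z [ 1.680e-02 -6.000e-04 -9.999e-01] w 50.8 F [ 1.6  0.6 -0.2]
-> [546.5, -390.0, 90.0, 100.2] 7 rows dr [0.13, 0.03, -0.28]
   [[-32.9, 3.5, 2.7], [-32.9, 3.3, 2.7], [-32.9, 3.2, 2.6], [-32.9, 3.0, 2.6], [-32.9, 2.9, 2.6], [-32.9, 2.7, 2.6], [-33.0, 2.5, 2.6]]
```

Request:
drive_tool(translation=[[-33, 3.5, 2], [-33, 3, 2], [-33, 3, 2], [-33, 3, 2], [-28, 2, 2], [-20, 1, 2], [-10, 0, 0], [0, 0, 0]], dr=[[0.3, 0, -0.3], [0.3, 0, -0.3], [0.3, 0, -0.3], [0, 0, -0.3], [0, 0, -0.3], [0, 0, -0.2], [0, 0, 0], [0, 0, 0]], jaw=[0.4, 0.4, 0.4, 0.4, 0.4, 0.4, 0.4, 0.4])

```text
time_s: 18.18
position: [0.536, -0.3698, 0.0969]
ee_rot: [2.022, 2.392, -0.003]
ft_force: [0.0, -0.3, 0.5]
width: 0.0512
```

```bash
python3 plan.py 546.5 -390 80 100.2 546.5 -390 -15.5 100.2
```

```text
t 18.18 p [ 536.  -369.8   96.9] x-axis deg 99.57 z [ 0.0057 -0.0077 -1.    ] w 51.2 F [ 0.  -0.3  0.5]
-> [546.5, -390.0, 80.0, 100.2] 1 rows dr [0.25, 0.49, -0.62]
   [[-21.5, 6.9, 17.1]]
-> [546.5, -390.0, -15.5, 100.2] 3 rows dr [0.0, 0.0, 0.0]
   [[0.0, -0.0, 31.8], [0.0, -0.0, 31.8], [0.0, -0.0, 31.8]]
```

Request:
drive_tool(translation=[[-10, 4, 5], [-7, 2, 15], [-2, 0, 20], [0, 0, 20], [0, 0, 18], [0, 0, 10], [0, 0, 5], [0, 0, 0]], dr=[[0.2, 0.4, -0.5], [0, 0, 0], [0, 0, 0], [0, 0, 0], [0, 0, 0], [0, 0, 0], [0, 0, 0], [0, 0, 0]], jaw=[0.4, 0.4, 0.4, 0.4, 0.4, 0.4, 0.4, 0.4])

```text
time_s: 18.85
position: [0.547, -0.3803, 0.0033]
ee_rot: [2.013, 2.41, 0.003]
ft_force: [-0.9, -0.4, 1.0]
width: 0.051
```

```bash
python3 plan.py 546.5 -390 -15 100.2
```

```text
t 18.85 p [ 547.  -380.3    3.3] x-axis deg 100.27 z [ 2.4e-03  8.0e-04 -1.0e+00] w 51.0 F [-0.9 -0.4  1. ]
-> [546.5, -390.0, -15.0, 100.2] 1 rows dr [0.14, -0.02, 0.07]
   [[-9.5, -2.3, 18.3]]
```

Request:
drive_tool(translation=[[-6, -1.2, 4], [-3, -0.5, 6], [0, 0, 4], [0, 0, 1.5], [0, 0, 0]], dr=[[0.1, 0, 0], [0, 0, 0], [0, 0, 0], [0, 0, 0], [0, 0, 0]], jaw=[0.4, 0.4, 0.4, 0.4, 0.4])

```text
time_s: 19.27
position: [0.5492, -0.3909, -0.0096]
ee_rot: [2.009, 2.409, 0.001]
ft_force: [-0.1, 0.3, 0.6]
width: 0.0511
```

```bash
python3 plan.py 546.5 -390 -15 100.2
```

```text
t 19.27 p [ 549.2 -390.9   -9.6] x-axis deg 100.34 z [ 0.0044 -0.0029 -1.    ] w 51.1 F [-0.1  0.3  0.6]
-> [546.5, -390.0, -15.0, 100.2] 1 rows dr [0.22, 0.21, 0.14]
   [[1.4, -2.5, 5.4]]
```

Request:
drive_tool(translation=[[1, -2, 3], [0, 0, 1.5], [0, 0, 0], [0, 0, 0], [0, 0, 0], [0, 0, 0], [0, 0, 0], [0, 0, 0]], dr=[[0.2, 0.2, 0], [0, 0, 0], [0, 0, 0], [0, 0, 0], [0, 0, 0], [0, 0, 0], [0, 0, 0], [0, 0, 0]], jaw=[0.4, 0.4, 0.6, 0.8, 1, 1, 1, 1], force=25)

```text
time_s: 19.93
position: [0.5477, -0.3913, -0.0128]
ee_rot: [2.011, 2.41, 0.0]
ft_force: [-0.4, 0.2, 0.2]
width: 0.011
```

```bash
python3 plan.py 546.5 -390 35 100.2 420 214 35 77.6
```

```text
t 19.93 p [ 547.7 -391.3  -12.8] x-axis deg 100.31 z [ 0.002  -0.0015 -1.    ] w 11.0 F [-0.4  0.2  0.2]
-> [546.5, -390.0, 35.0, 100.2] 2 rows dr [0.05, 0.05, 0.05]
   [[0.7, -0.4, -23.9], [0.7, -0.4, -23.9]]
-> [420.0, 214.0, 35.0, 77.6] 17 rows dr [0.0, -0.0, 1.33]
   [[36.3, -1.0, -0.0], [36.3, -1.9, -0.0], [36.2, -2.7, -0.0], [36.1, -3.6, -0.0], [36.0, -4.4, -0.0], [35.9, -5.2, -0.0], [35.8, -6.1, -0.0], [35.6, -6.9, -0.0], [35.5, -7.7, -0.0], [35.3, -8.5, -0.0], [35.1, -9.3, -0.0], [34.8, -10.2, -0.0], [34.6, -11.0, -0.0], [34.3, -11.8, -0.0], [34.1, -12.6, -0.0], [33.8, -13.3, -0.0], [33.4, -14.1, -0.0]]
```

Request:
drive_tool(translation=[[0, 0, -15], [0, 0, -22], [10, 0, -18], [26, -1, -4], [36, -2, 0], [36, -3, 0], [36, -4, 0], [36, -4.5, 0]], dr=[[0, 0, 0], [0, 0, 0], [0, 0, 0.5], [0, 0, 1.3], [0, 0, 1.3], [0, 0, 1.3], [0, 0, 1.3], [0, 0, 1.3]], jaw=[1, 1, 1, 1, 1, 1, 1, 1])

```text
time_s: 20.6
position: [0.513, -0.2179, 0.0572]
ee_rot: [2.162, 2.259, 0.002]
ft_force: [0.6, 1.1, 0.4]
width: 0.011
```

```bash
python3 plan.py 415 200 40 77.6
```

```text
t 20.6 p [ 513.  -217.9   57.2] x-axis deg 92.52 z [ 0.0115 -0.0096 -0.9999] w 11.0 F [0.6 1.1 0.4]
-> [415.0, 200.0, 40.0, 77.6] 12 rows dr [0.06, 0.04, 1.24]
   [[35.2, -6.6, 1.0], [35.0, -7.4, 1.0], [34.8, -8.2, 1.1], [34.7, -8.9, 1.1], [34.5, -9.7, 1.1], [34.2, -10.4, 1.2], [34.0, -11.1, 1.2], [33.7, -11.9, 1.2], [33.5, -12.6, 1.3], [33.2, -13.3, 1.3], [32.9, -14.0, 1.4], [32.6, -14.7, 1.4]]
```

Request:
drive_tool(translation=[[35, -6.5, 0.5], [35, -7.5, 0.5], [35, -8, 0.5], [34.5, -9, 0.5], [34.5, -9.5, 0.5], [34, -10.5, 0.5], [34, -11, 0.5], [33.5, -12, 0.5]], dr=[[0.3, 0.2, 1.2], [0.3, 0.2, 1.2], [0, 0, 1.2], [0, 0, 1.2], [0, 0, 1.2], [0, 0, 1.2], [0, 0, 1.2], [0, 0, 1.2]], jaw=[1, 1, 1, 1, 1, 1, 1, 1])

```text
time_s: 21.27
position: [0.4478, 0.0717, 0.0622]
ee_rot: [2.355, 2.057, 0.012]
ft_force: [0.8, 0.6, -0.4]
width: 0.011
```

```bash
python3 plan.py 410 212.5 30 77.6
```

```text
t 21.27 p [447.8  71.7  62.2] x-axis deg 82.25 z [ 0.0155 -0.006  -0.9999] w 11.0 F [ 0.8  0.6 -0.4]
-> [410.0, 212.5, 30.0, 77.6] 4 rows dr [0.23, 0.05, 1.16]
   [[33.6, -14.2, 7.7], [33.3, -14.9, 7.8], [33.0, -15.5, 7.9], [32.7, -16.2, 8.0]]
```

Request:
drive_tool(translation=[[33, -13, 3], [32, -13, 6], [26, -11, 8], [16, -8, 7], [8, -4, 4], [3, -2, 2], [0, 0, 0], [0, 0, 0]], dr=[[0.4, 0.1, 1.2], [0.4, 0.1, 1.2], [0, 0, 1.2], [0, 0, 0.5], [0, 0, 0], [0, 0, 0], [0, 0, 0], [0, 0, 0]], jaw=[1, 1, 1, 1, 1, 1, 1, 1])

```text
time_s: 21.93
position: [0.417, 0.2104, 0.0409]
ee_rot: [2.429, 1.982, 0.024]
ft_force: [0.8, -0.6, 0.5]
width: 0.011
```

```bash
python3 plan.py 410 212.5 -8 77.6
```

```text
t 21.93 p [417.  210.4  40.9] x-axis deg 78.42 z [ 0.0157  0.0044 -0.9999] w 11.0 F [ 0.8 -0.6  0.5]
-> [410.0, 212.5, -8.0, 77.6] 2 rows dr [0.41, -0.22, 0.41]
   [[0.1, -4.0, 24.4], [0.2, -3.8, 24.4]]
```

Request:
drive_tool(translation=[[0, -4, 8], [0, -2, 12], [0, -0.5, 12], [0, 0, 6], [0, 0, 3], [0, 0, 0], [0, 0, 0]], dr=[[0.4, -0.2, 0.4], [0.4, -0.2, 0.3], [0, 0, 0], [0, 0, 0], [0, 0, 0], [0, 0, 0], [0, 0, 0]], jaw=[1, 1, 1, 1, 1, 1, 1])

```text
time_s: 22.52
position: [0.4123, 0.208, -0.0031]
ee_rot: [2.455, 1.96, -0.001]
ft_force: [0.4, 0.2, 0.7]
width: 0.0111
```

```bash
python3 plan.py 410 212.5 -8 77.6
```

```text
t 22.52 p [412.3 208.   -3.1] x-axis deg 77.22 z [-2.e-04 -5.e-04 -1.e+00] w 11.1 F [0.4 0.2 0.7]
-> [410.0, 212.5, -8.0, 77.6] 1 rows dr [-0.0, 0.03, -0.38]
   [[3.9, -3.3, 4.9]]
```

Request:
drive_tool(translation=[[3.5, -3, 0], [0.3, -0.2, 2], [0, 0, 2], [0, 0, 1], [0, 0, 0.5]], dr=[[0, 0, -0.3], [0, 0, 0], [0, 0, 0], [0, 0, 0], [0, 0, 0]], jaw=[1, 1, 1, 1, 1])

```text
time_s: 22.93
position: [0.4111, 0.2131, -0.0078]
ee_rot: [2.449, 1.966, 0.003]
ft_force: [-0.6, -0.3, -0.2]
width: 0.011
```

Request:
drive_tool(translation=[[0, -0.6, 0.7], [0, 0, 0.7]], dr=[[0, 0, 0], [0, 0, 0]], jaw=[1, 1])

```text
time_s: 23.1
position: [0.4107, 0.2134, -0.009]
ee_rot: [2.448, 1.966, 0.004]
ft_force: [-0.3, -0.1, 0.3]
width: 0.0112
```

Request:
drive_tool(translation=[[0, 0, 0.8], [0, 0, 0.3], [0, 0, 0], [0, 0, 0], [0, 0, 0], [0, 0, -15], [0, 0, -25], [0, 0, -25]], dr=[[0, 0, 0], [0, 0, 0], [0, 0, 0], [0, 0, 0], [0, 0, 0], [0, 0, 0], [0, 0, 0], [0, 0, 0]], jaw=[1, 1, 0.7, 0.5, 0.4, 0.4, 0.4, 0.4])

```text
time_s: 23.77
position: [0.4055, 0.2116, 0.0515]
ee_rot: [-2.447, -1.965, 0.015]
ft_force: [0.8, 0.8, 0.0]
width: 0.0515
```

```bash
python3 plan.py 540 -30 90 58.5 540 -30 -14 58.5
```

```text
t 23.77 p [405.5 211.6  51.5] x-axis deg 77.53 z [-0.0091 -0.0034 -1.    ] w 51.5 F [0.8 0.8 0. ]
-> [540.0, -30.0, 90.0, 58.5] 8 rows dr [-0.05, 0.05, 2.38]
   [[-25.9, 22.9, -4.9], [-24.9, 24.0, -4.9], [-23.9, 25.0, -4.9], [-22.8, 25.9, -4.9], [-21.7, 26.9, -4.9], [-20.6, 27.8, -4.8], [-19.4, 28.6, -4.8], [-18.2, 29.4, -4.8]]
-> [540.0, -30.0, -14.0, 58.5] 3 rows dr [0.0, 0.0, 0.0]
   [[-0.0, -0.0, 34.7], [-0.0, -0.0, 34.7], [-0.0, -0.0, 34.7]]
```

Request:
drive_tool(translation=[[-16, 8, -10], [-26, 18, -8], [-26, 24, -6], [-24, 26, -5], [-22, 27, -4], [-20, 27, -3], [-15, 20, -2], [-8, 12, 0]], dr=[[-0.2, 0.3, 2], [-0.2, 0.2, 2.4], [0, 0, 2.4], [0, 0, 2.4], [0, 0, 2.4], [0, 0, 2.4], [0, 0, 2], [0, 0, 1]], jaw=[0, 0, 0, 0, 0, 0, 0, 0])

```text
time_s: 24.43
position: [0.511, 0.0012, 0.0979]
ee_rot: [2.716, 1.575, 0.024]
ft_force: [-0.1, -0.1, -0.1]
width: 0.0852
```

```bash
python3 plan.py 540 -30 70 58.5 540 -30 -14 58.5
```

```text
t 24.43 p [511.    1.2  97.9] x-axis deg 60.21 z [ 0.0141  0.0058 -0.9999] w 85.2 F [-0.1 -0.1 -0.1]
-> [540.0, -30.0, 70.0, 58.5] 2 rows dr [0.26, -0.35, 0.85]
   [[-6.5, 20.2, 14.1], [-6.1, 20.3, 14.0]]
-> [540.0, -30.0, -14.0, 58.5] 3 rows dr [0.0, 0.0, 0.0]
   [[-0.0, -0.0, 28.0], [-0.0, -0.0, 28.0], [-0.0, -0.0, 28.0]]
```

Request:
drive_tool(translation=[[-6, 15, 5], [-5, 14, 12], [-2, 7, 18], [0, 2, 20], [0, 0, 18], [0, 0, 10], [0, 0, 5], [0, 0, 0]], dr=[[0.3, -0.4, 0.8], [0.2, -0.3, 0.7], [0, 0, 0.2], [0, 0, 0], [0, 0, 0], [0, 0, 0], [0, 0, 0], [0, 0, 0]], jaw=[0, 0, 0, 0, 0, 0, 0, 0])

```text
time_s: 25.1
position: [0.5431, -0.0377, 0.0081]
ee_rot: [2.745, 1.518, 0.007]
ft_force: [-0.5, -0.8, 0.6]
width: 0.0855
```

```bash
python3 plan.py 540 -30 -14 58.5
```

```text
t 25.1 p [543.1 -37.7   8.1] x-axis deg 57.89 z [ 0.0062 -0.0026 -1.    ] w 85.5 F [-0.5 -0.8  0.6]
-> [540.0, -30.0, -14.0, 58.5] 1 rows dr [0.38, -0.06, -0.61]
   [[4.8, -6.8, 22.0]]
```

Request:
drive_tool(translation=[[4, -5.5, 3], [0.5, -1, 7], [0, 0, 6], [0, 0, 3], [0, 0, 1], [0, 0, 0]], dr=[[0.3, 0, -0.5], [0, 0, 0], [0, 0, 0], [0, 0, 0], [0, 0, 0], [0, 0, 0]], jaw=[0, 0, 0, 0, 0, 0])

```text
time_s: 25.6
position: [0.5416, -0.0289, -0.0108]
ee_rot: [2.738, 1.535, 0.008]
ft_force: [0.1, -0.2, 0.4]
width: 0.0854
```

```bash
python3 plan.py 540 -30 -14 58.5
```

```text
t 25.6 p [541.6 -28.9 -10.8] x-axis deg 58.55 z [ 5.8e-03 -3.0e-04 -1.0e+00] w 85.4 F [ 0.1 -0.2  0.4]
-> [540.0, -30.0, -14.0, 58.5] 1 rows dr [0.29, -0.16, 0.05]
   [[-1.8, -0.8, 3.2]]
```

Request:
drive_tool(translation=[[-1.4, -0.5, 3], [0, 0, 1], [0, 0, 0], [0, 0, 0], [0, 0, 0], [0, 0, 0], [0, 0, 0], [0, 0, 0]], dr=[[0.2, -0.1, 0], [0, 0, 0], [0, 0, 0], [0, 0, 0], [0, 0, 0], [0, 0, 0], [0, 0, 0], [0, 0, 0]], jaw=[0, 0.3, 0.65, 0.65, 0.65, 0.65, 0.65, 0.65], force=30)

```text
time_s: 26.27
position: [0.5418, -0.0304, -0.0137]
ee_rot: [2.738, 1.535, 0.005]
ft_force: [0.4, 0.6, -0.1]
width: 0.044
```

```bash
python3 plan.py 540 -30 60 58.5 520 -150 60 80 530 -246.3 30 94.6
```

```text
t 26.27 p [541.8 -30.4 -13.7] x-axis deg 58.53 z [ 4.2e-03 -5.0e-04 -1.0e+00] w 44.0 F [ 0.4  0.6 -0.1]
-> [540.0, -30.0, 60.0, 58.5] 2 rows dr [0.11, -0.05, 0.01]
   [[-0.2, -0.7, -36.8], [-0.3, -0.8, -36.8]]
-> [520.0, -150.0, 60.0, 80.0] 4 rows dr [0.0, 0.0, -5.38]
   [[-28.2, 11.4, 0.0], [-29.1, 8.7, 0.0], [-29.8, 6.0, 0.0], [-30.3, 3.1, 0.0]]
-> [530.0, -246.3, 30.0, 94.6] 3 rows dr [0.0, 0.0, -4.87]
   [[-31.0, 8.9, 10.0], [-31.7, 6.2, 10.0], [-32.1, 3.5, 10.0]]
```

Request:
drive_tool(translation=[[0, -0.5, -15], [0, -0.5, -22], [-12, 4, -15], [-26, 10, -4], [-29, 9, 0], [-29.5, 6, 0], [-30, 4, 0], [-30, 5, 2]], dr=[[0.2, -0.1, 0], [0, 0, 0], [0, 0, -3], [0, 0, -5], [0, 0, -5], [0, 0, -5], [0, 0, -5], [0, 0, -5]], jaw=[0.65, 0.65, 0.65, 0.65, 0.65, 0.65, 0.65, 0.65])

```text
time_s: 26.93
position: [0.5247, -0.19, 0.0424]
ee_rot: [-2.254, -2.186, 0.001]
ft_force: [0.6, 0.3, -0.5]
width: 0.0444
```

```bash
python3 plan.py 530 -246.3 30 94.6
```

```text
t 26.93 p [ 524.7 -190.    42.4] x-axis deg 88.23 z [-0.0016  0.001  -1.    ] w 44.4 F [ 0.6  0.3 -0.5]
-> [530.0, -246.3, 30.0, 94.6] 2 rows dr [-0.04, -0.03, -3.18]
   [[-28.1, 3.5, 6.2], [-28.2, 1.9, 6.2]]
```

Request:
drive_tool(translation=[[-22, 3, 0], [-12, 2, 1], [-6, 1, 4], [-2, 0, 6], [0, 0, 6], [0, 0, 3], [0, 0, 0]], dr=[[0, 0, -2.5], [0, 0, -2], [0, 0, -0.6], [0, 0, 0], [0, 0, 0], [0, 0, 0], [0, 0, 0]], jaw=[0.65, 0.65, 0.65, 0.65, 0.65, 0.65, 0.65])

```text
time_s: 27.52
position: [0.5295, -0.2388, 0.02]
ee_rot: [-2.155, -2.285, 0.002]
ft_force: [0.2, 0.8, -0.6]
width: 0.0444
```

```bash
python3 plan.py 530 -246.3 -8 94.6
```

```text
t 27.52 p [ 529.5 -238.8   20. ] x-axis deg 93.36 z [-0.0016  0.     -1.    ] w 44.4 F [ 0.2  0.8 -0.6]
-> [530.0, -246.3, -8.0, 94.6] 1 rows dr [-0.09, -0.01, -1.24]
   [[-7.5, 0.1, 28.0]]
```

Request:
drive_tool(translation=[[-6, 0, 5], [-1, 0, 8], [0, 0, 7], [0, 0, 4], [0, 0, 1.5], [0, 0, 0]], dr=[[0, 0, -1.2], [0, 0, 0], [0, 0, 0], [0, 0, 0], [0, 0, 0], [0, 0, 0]], jaw=[0.65, 0.65, 0.65, 0.65, 0.65, 0.65])

```text
time_s: 28.02
position: [0.5289, -0.24, -0.0094]
ee_rot: [-2.124, -2.307, 0.002]
ft_force: [-0.9, -0.1, -0.5]
width: 0.0443
```

```bash
python3 plan.py 530 -246.3 -9 94.6
```

```text
t 28.02 p [ 528.9 -240.    -9.4] x-axis deg 94.72 z [-0.0052  0.0033 -1.    ] w 44.3 F [-0.9 -0.1 -0.5]
-> [530.0, -246.3, -9.0, 94.6] 1 rows dr [-0.28, -0.22, 0.12]
   [[-6.4, 0.6, -0.5]]
```

Request:
drive_tool(translation=[[0, 0, -3], [-4, 0.5, -1], [-1.5, 0, 0], [0, 0, 2], [0, 0, 1]], dr=[[-0.3, -0.2, 0], [0, 0, 0], [0, 0, 0], [0, 0, 0], [0, 0, 0]], jaw=[0.65, 0.65, 0.65, 0.65, 0.65])

```text
time_s: 28.43
position: [0.5309, -0.246, -0.0069]
ee_rot: [2.126, 2.309, 0.002]
ft_force: [-0.2, -0.2, -0.6]
width: 0.0437
```

```bash
python3 plan.py 530 -246.3 -9.7 94.6
```

```text
t 28.43 p [ 530.9 -246.    -6.9] x-axis deg 94.72 z [ 0.0026 -0.0011 -1.    ] w 43.7 F [-0.2 -0.2 -0.6]
-> [530.0, -246.3, -9.7, 94.6] 1 rows dr [0.14, 0.08, 0.12]
   [[-0.2, -0.9, 2.7]]
```

Request:
drive_tool(translation=[[0, -0.6, 1.5], [0, 0, 1.2], [0, 0, 0.7], [0, 0, 0.5]], dr=[[0, 0, 0], [0, 0, 0], [0, 0, 0], [0, 0, 0]], jaw=[0.65, 0.65, 0.65, 0.65])

```text
time_s: 28.77
position: [0.5306, -0.2467, -0.0102]
ee_rot: [2.127, 2.308, 0.002]
ft_force: [-4.3, 2.6, 9.8]
width: 0.0443
```

Request:
drive_tool(translation=[[0, 0, 0], [0, 0, 0], [0, 0, 0], [0, 0, -15], [0, 0, -25], [0, 0, -30], [0, 0, -25], [0, 0, -10]], dr=[[0, 0, 0], [0, 0, 0], [0, 0, 0], [0, 0, 0], [0, 0, 0], [0, 0, 0], [0, 0, 0], [0, 0, 0]], jaw=[0.4, 0.2, 0, 0, 0, 0, 0, 0])

```text
time_s: 29.43
position: [0.5264, -0.244, 0.0926]
ee_rot: [-2.123, -2.304, 0.001]
ft_force: [0.6, -0.6, 0.2]
width: 0.0858
```

```bash
python3 plan.py 300 -480 180 70
```

```text
t 29.43 p [ 526.4 -244.    92.6] x-axis deg 94.68 z [-0.0066  0.0048 -1.    ] w 85.8 F [ 0.6 -0.6  0.2]
-> [300.0, -480.0, 180.0, 70.0] 9 rows dr [-0.05, -0.02, 2.74]
   [[-24.0, -27.3, -9.7], [-25.3, -26.1, -9.7], [-26.5, -24.8, -9.7], [-27.7, -23.5, -9.7], [-28.8, -22.2, -9.7], [-29.8, -20.8, -9.7], [-30.8, -19.3, -9.7], [-31.7, -17.8, -9.7], [-32.5, -16.2, -9.7]]
```

Move the arm out of the way (back and to the right) to see everything.

Request:
drive_tool(translation=[[-12, -16, -20], [-20, -26, -20], [-26, -25, -10], [-28, -23, -10], [-29, -22, -8], [-30, -21, -5], [-31, -19, -5], [-31, -18, -5]], dr=[[0, 0, 2.7], [0, 0, 2.7], [0, 0, 2.7], [0, 0, 2.7], [0, 0, 2.7], [0, 0, 2.7], [0, 0, 2.7], [0, 0, 2.7]], jaw=[0, 0, 0, 0, 0, 0, 0, 0])

```text
time_s: 30.1
position: [0.3339, -0.4374, 0.1788]
ee_rot: [-2.525, -1.864, -0.001]
ft_force: [0.1, -0.4, -0.1]
width: 0.0854
```

Request:
drive_tool(translation=[[-30, -15, 0], [-30, -15, 0], [-30, -15, 0], [-25, -12, 0], [-15, -8, 0], [-5, -2, 0], [0, 0, 0]], dr=[[0, 0, 3], [0, 0, 3], [0, 0, 3], [0, 0, 2], [0, 0, 0], [0, 0, 0], [0, 0, 0]], jaw=[0, 0, 0, 0, 0, 0, 0])

```text
time_s: 30.68
position: [0.2075, -0.5448, 0.1756]
ee_rot: [-2.709, -1.585, 0.002]
ft_force: [-0.0, -0.2, 0.6]
width: 0.0851
```

```bash
python3 - <<'E'
from h import *
T={}
for n in("top","side"):
    T[n]=viewer.get_image(n)[:,:,::-1].copy(); cv2.imwrite(f"pics/f_{n}.png",T[n])
o=np.zeros((600,800,3),np.uint8)
t,s=T["top"],T["side"]
o[:300,:]=cv2.resize(t[170:275,150:430],(800,300),interpolation=cv2.INTER_CUBIC)
o[305:599,:400]=cv2.resize(s[200:298,240:373],(400,294),interpolation=cv2.INTER_CUBIC)
o[305:599,405:799]=cv2.resize(s[130:200,240:334],(394,294),interpolation=cv2.INTER_CUBIC)
cv2.imwrite("pics/f.png",o); print(read_state()["time_s"],read_state()["position"])
E
```

```text
30.7833 [ 0.20893185 -0.54372288  0.17567825]
```

View pics/f.png

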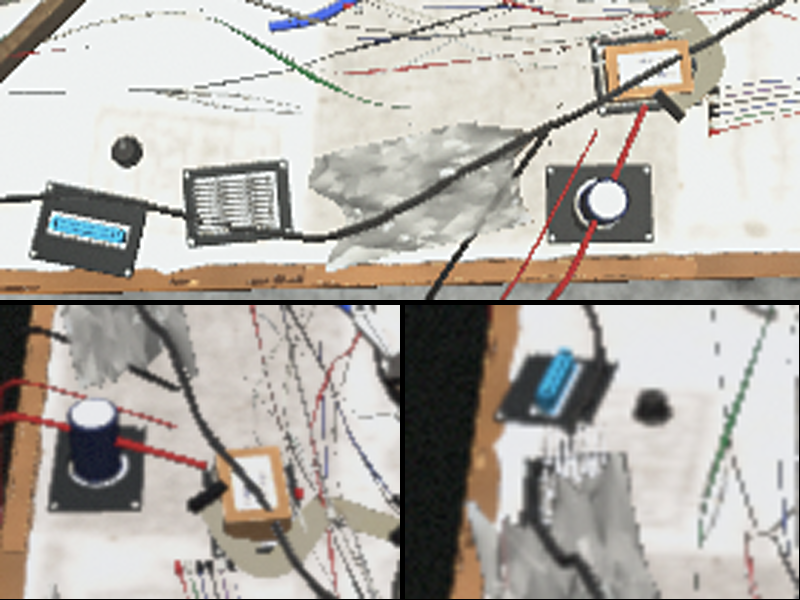

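```bash
python3 - <<'E'
from h import *
t=cv2.imread("pics/f_top.png"); s=cv2.imread("pics/f_side.png")
cy=((85,100,100),(105,255,255))
blob("top",t,(160,235,205,262),*cy,.019); blob("side",s,(255,130,300,160),*cy,.019)
print("conn expected px top",proj("top",[[.4103,.214,.019]]),"side",proj("side",[[.4103,.214,.019]]))
for n,im in(("top",t),("side",s)):
    u,v=proj(n,[[.423,-.204,.055]])[0].round().astype(int)
    blob(n,im,(u-11,v-11,u+12,v+9),(0,0,200),(180,45,255),.055)
o=np.zeros((600,800,3),np.uint8)
def rs(a): return cv2.resize(a,None,fx=9,fy=9,interpolation=cv2.INTER_CUBIC)
for (im,x,y),(X,Y) in zip([(t,354,174),(s,302,244),(t,211,224),(t,338,224)],[(0,0),(400,0),(0,300),(400,300)]):
    o[Y:Y+297,X:X+396]=rs(im[y:y+33,x:x+44])
cv2.imwrite("pics/f2.png",o)
E
```

```text
top (160, 235, 205, 262) n 123 px [180.2 250. ] mean [409.  210.7] rect [409.2 211.4  60.4  10.7] long dir 77.6
side (255, 130, 300, 160) n 75 px [275.3 147.6] mean [411.2 197.6] rect [410.6 196.5  72.7  16.2] long dir 77.6
conn expected px top [[178.74865561 249.5143975 ]] side [[275.28949549 144.4402247 ]]
top (np.int64(351), np.int64(228), np.int64(374), np.int64(248)) n 127 px [362.1 239.4] mean [ 421.8 -204.9] rect [ 421.8 -204.9   27.2   26.4] long dir -77.3
side (np.int64(260), np.int64(224), np.int64(283), np.int64(244)) n 106 px [273.5 228. ] mean [ 427.4 -182.6] rect [ 422.2 -185.6   48.3   31.8] long dir -1.7
```

View pics/f2.png

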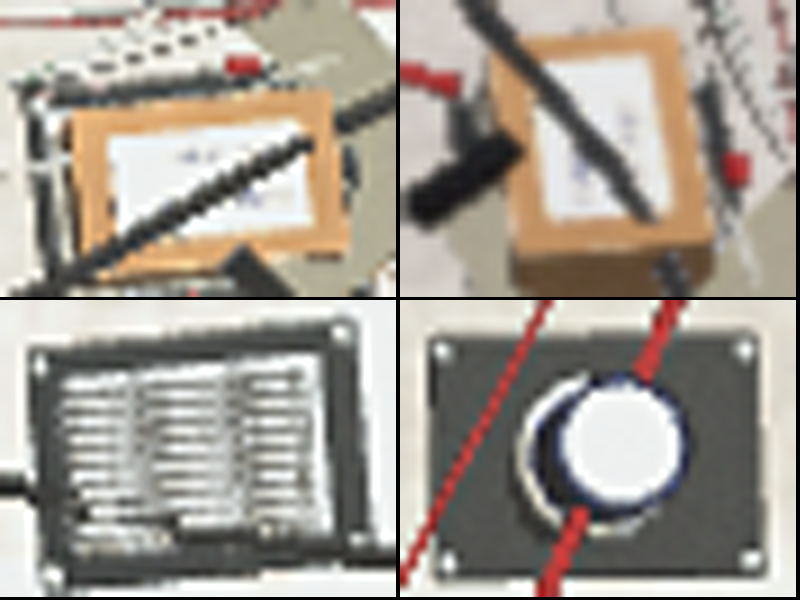

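```bash
python3 - <<'E'
from h import *
corners("top",[(73,112),(330,92),(348,252),(85,275)],(354,174),9,(0,0),.026,"carton want 530.3 -246.2 dir -85.4")
corners("side",[(490,57),(675,30),(714,240),(512,252)],(302,244),9,(400,0),.026,"carton")
corners("top",[(58,375),(303,362),(322,525),(75,548)],(211,224),9,(0,300),.033,"hs want 429.1 92 dir -85.8")
corners("top",[(45,360),(342,333),(358,540),(55,575)],(211,224),9,(0,300),.004,"pad_silver")
for n in("top0","f_top"):
    t=cv2.imread(f"pics/{n}.png"); m=mask(t,(308,125,338,157),(0,0,0),(180,255,95)); print(n,"tape",np.argwhere(m)[:,::-1].mean(0))
E
```

```text
carton want 530.3 -246.2 dir -85.4 top ctr [ 528.9 -246. ] edges [67.  42.1 68.2 42.8] dirs [-86.7   3.6 -86.2   2. ]
[[548.0, -211.0], [552.0, -278.0], [510.0, -281.0], [505.0, -213.0]]
carton side ctr [ 529.6 -248.8] edges [43.4 67.7 44.2 62.2] dirs [ 10.4 -85.3   3.1 -86.2]
[[506.0, -220.0], [548.0, -213.0], [554.0, -280.0], [510.0, -282.0]]
hs want 429.1 92 dir -85.8 top ctr [427.4  90.1] edges [62.2 41.6 62.5 44.1] dirs [-88.2   6.6 -85.9   6.1]
[[448.0, 124.0], [450.0, 61.0], [408.0, 57.0], [404.0, 119.0]]
pad_silver top ctr [429.7  92.2] edges [77.6 54.  78.7 55.9] dirs [-86.    4.3 -84.7   3.2]
[[454.0, 133.0], [460.0, 55.0], [406.0, 51.0], [399.0, 130.0]]
top0 tape [324.5227882  138.74798928]
f_top tape [324.42133333 138.72266667]
```

All four parts are within about 3 mm and 2° of their prints. The tape has not moved and the hand is clear, so I'm handing in.

```bash
python3 -c "
from station import manip, read_state
print(read_state()['time_s'], manip.close_job())"
```

```text
the job is handed in; nothing more can be done
30.7833 None
```

All four parts stand upright on their own pads, set down in the order you named them: capacitor, heat sink, connector, carton. I handed the job in at 30.8 s with the gripper clear of everything.

| Part | Last check: distance from print centre | Angle |
|---|---|---|
| Capacitor | about 1.5 mm | round, so none to match |
| Heat sink | about 2–3 mm | within about 2° |
| Connector | about 3 mm (top view) | matches the print, within about 1° |
| Carton | about 1.5–3 mm | within about 1° |

The tape shifted less than 0.2 pixel between the first and last pictures, so it was not moved.

**First grasp failed:** the first try at the capacitor only tipped it. It came back upright in its place when I lifted off.

**Fingertip height disagreed:** touching the bench with the jaws shut showed the fingertips 17.5 mm above the reported TCP, not 14 mm ahead of it as stated. I used the touched value for all later grasps.

**Side-view checks that disagreed:** the side view put the capacitor (about 20 mm) and connector (about 17 mm) farther off in y than the top view. I put this down to a wire, visible side faces and the print mixing into the colour masks, and relied on the top view. For the capacitor and carton the enlarged pictures showed the part sitting over its print.

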